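Put four mixed-up spare parts back in their own trays

TASK

The four spare parts on the stockroom counter are all in the wrong trays: put each upright in the middle of its own one, the bearing in the round steel pan, the pulley in the square white plastic tray, the canister filter in the long cardboard tray and the engine mount in the black picking bin. The empty rubber mat is free for setting a part aside on the way. Set the parts down rather than dropping them, do not tip them over, and leave the grey tin where it is.

Things in the scene. Friction and masses are not known exactly. Their poses are not given: they have to be found in the camera images.
- bearing_mid (a point): Loose ball bearing lying flat: steel ring 52 mm outside diameter, 18 mm high, with a 23 mm bore and a dark seal between its races, about 0.15 kg. The point is its centre, half-way up (9 mm above its underside); z is its axis, up. Grasp it across its outside.
- pulley_mid (a point): Loose aluminium belt pulley, hub upward: round grooved rim 64 mm diameter and 20 mm high, with a round hub 32 mm diameter rising from its middle to 54 mm in all, about 0.25 kg. The point is its centre, half-way up (27 mm above its underside); z is its axis, up. The hub is easy to grasp between 22 and 54 mm above the underside.
- filter_mid (a point): Loose white canister filter standing upright: plain cylinder 60 mm diameter, 80 mm high, about 0.35 kg. The point is its centre, half-way up (40 mm above its underside); z is its axis, up.
- mount_mid (a point): Loose engine mount, stud upward: square steel foot 56 x 56 x 5 mm, on it a black rubber cylinder 38 mm diameter from 5 to 40 mm above the underside (rigid here), and on top a steel stud 12 mm diameter to 52 mm; about 0.2 kg. The point is its centre, half-way up (26 mm above its underside); z is its axis, up, x and y along the foot's edges. Grasp it by the rubber cylinder, keeping clear of the foot.
- round_pan_mid (a point): Round steel pan, 130 mm inside diameter, rim 14 mm above the bench, wall 4 mm. Home of the bearing. The point is the middle of its inner floor (4 mm above the bench top). z up. Screwed down; it cannot be moved. 
- square_tray_mid (a point): Square white plastic tray, inside 122 x 122 mm, rim 14 mm above the bench, wall 4 mm. Home of the pulley. The point is the middle of its inner floor (4 mm above the bench top). z up. Screwed down; it cannot be moved. x and y are along its sides.
- long_carton_mid (a point): Long low cardboard tray, inside 162 mm (its x) by 108 mm (its y), rim 16 mm above the bench, wall 4 mm. Home of the filter. The point is the middle of its inner floor (4 mm above the bench top). z up. Screwed down; it cannot be moved. 
- picking_bin_mid (a point): Black plastic picking bin, inside 120 x 120 mm: back wall (its +x side) 50 mm high, front lip (its -x side) 17 mm, side walls (its +y and -y) sloping between the two; walls 4 mm. Home of the engine mount. The point is the middle of its inner floor (4 mm above the bench top). z up. Screwed down; it cannot be moved. 
- mat_mid (a point): Flat black square rubber mat, 120 x 120 x 4 mm, without a rim, empty at the start: the free spot. The point is the middle of its top face, 4 mm above the bench top; z up. Screwed down; it cannot be moved.
- tin_mid (a point): Bystander: closed grey painted tin, 56 mm diameter, 70 mm high, loose, standing between the far places. The point is its centre. Leave alone.
There are look-alikes about, which are no part of the job. What is shaped like the part that bears square_tray_mid but purple is not meant.

How it is judged:
At the end, for the whole second after the job is handed in: Bearing in the round pan, pulley in the square tray, filter in the long cardboard tray and engine mount in the picking bin: each with its centre within 15 mm (horizontally) of the middle of the tray, standing on the tray's floor (height within 4 mm), upright within 0.1 rad, released and at rest (horizontal distance between bearing_mid and round_pan_mid below 0.015 m and z of bearing_mid in the frame of round_pan_mid between 0.005 and 0.013 m and angle between each of bearing_mid, pulley_mid, filter_mid, mount_mid's own z axis and vertical below 0.1 rad and linear speed of each of bearing, pulley, filter, mount below 0.02 m/s and contact force between the fingers and bearing below 0.1 N and horizontal distance between pulley_mid and square_tray_mid below 0.015 m and z of pulley_mid in the frame of square_tray_mid between 0.023 and 0.031 m and contact force between the fingers and pulley below 0.1 N and horizontal distance between filter_mid and long_carton_mid below 0.015 m and z of filter_mid in the frame of long_carton_mid between 0.036 and 0.044 m and contact force between the fingers and filter below 0.1 N and horizontal distance between mount_mid and picking_bin_mid below 0.015 m and z of mount_mid in the frame of picking_bin_mid between 0.022 and 0.03 m and contact force between the fingers and mount below 0.1 N); the robot touches nothing.
It fails at once if a part is dropped (falls freely by more than about 3 cm) or thrown ((linear speed of bearing above 0.8 m/s and contact force between the fingers and bearing below 0.05 N) or (linear speed of pulley above 0.8 m/s and contact force between the fingers and pulley below 0.05 N) or (linear speed of filter above 0.8 m/s and contact force between the fingers and filter below 0.05 N) or (linear speed of mount above 0.8 m/s and contact force between the fingers and mount below 0.05 N)).
It fails at once if a part is tipped over (more than 0.8 rad) (angle between any of bearing_mid, pulley_mid, filter_mid, mount_mid's own z axis and vertical above 0.8 rad).
It fails at once if the tin is moved by more than 20 mm (distance of tin_mid from where it was at the start of the episode above 0.02 m).
It also fails if it takes over 141 s, if anything falls off the work surface, if the arm or the gripper's body presses on something with over 40 N, if the wrist force passes 120 N, or if a joint passes its speed limit or range.

ROBOT

A 6-joint arm with a two-finger parallel gripper is mounted at the origin on the work surface. World frame = base frame: x ahead of the robot, y to its left, z up, the work surface at z = 0. Lengths are in m, angles in rad, forces in N, time in s.
With the tool pointing down it reaches from about 0.35 to 0.85 m from the base axis. Payload 8.1 kg.
Tool frame: the origin (TCP) lies at the very end of the fingers, on their centre line; the grasp point (between the pads) lies grip_point_offset behind it (grip_point_offset is the distance from the TCP to the grasp point, in m); z points along the fingers, y is the direction in which the jaws open and shut (so a half turn about z gives the same grasp; the last joint's range is limited). The gripper opens to 93 mm and grips with 3 to 60 N. Pads are 15 mm wide; open, the fingers measure 128 mm over their backs; the gripper's body (75 mm by 188 mm) begins 65 mm behind the grasp point.
Start: joints at [-1.323, 0.13, 1.488, -0, 1.523, -0.085], TCP at [0.196, -0.567, 0.195] pointing down, gripper open.
Joint ranges: [-2.96, 2.96], [-0.89, 2.26], [0.02, 2.5], [-1.34, 4.48], [0, 2.73], [-2.66, 2.66]. Speed limits (rad/s): [2.39, 2.39, 2.79, 3.14, 3.14, 3.14].

INTERFACE

Orientations are given as a rotation vector (axis times angle).
In Python, from station import observe, camera, get_calibration, close_job, grip_point_offset gives the robot as it stands.
- The arm moves only by the shell command python3 -m pendant 'ROWS' [FORCE]. ROWS is JSON, a list of rows, each a list of 5 numbers: the shift along the world's x, y, z scaled (see below), then the turn about the world's z scaled (see below), then the closure, from 0 (fully open) to 1 (shut). A call has exactly 10 rows; each row is the pose to reach, as a shift and turn from the pose commanded when the call began; what a row does not reach only later rows make up. The controller multiplies each number of a shift by 250 mm and each number of a turn by 60 degrees. A row lasts 1/8 s, in which the tool goes at most 62.5 mm and 10.7 degrees, less where a joint would pass 70% of its speed; a pose out of reach is approached as far as the arm can. A call with a number of a shift or a turn outside -1 to 1 is refused whole. A call with a gripper value outside its range is refused whole. The fingers move at their own pace and stop on an object; FORCE is the grip in N (left out, the last holds). Time passes only in rows, so rows that repeat a pose let the fingers close, or fill a call up. It gives the time, the measured TCP pose, the force and the opening at its end, in the units of the state.
- observe(): the state, without advancing time (a new reading comes with each control period).
- camera(name): name is "side" or "top"; returns (picture, depth): 480x640x3 uint8, red, green, blue; 480x640 float32, m along the optical axis (not along the pixel's ray), 0 where there is no reading.
- get_calibration(name): a dict with "mtx" (3x3 intrinsics, pixels), "D" ([k1, k2, p1, p2, k3] as OpenCV has them; the pictures are not rectified), "eye" and "attitude" of the camera in the world. Camera axes: x right, y down, z forward; pixel columns grow to the right and rows downward; lengths in m; the calibration is good to about 2 mm. A picture is of the moment at which its call begins. get_calibration takes no time and is no camera call.
- close_job(): hands the job in, once; it reports no verdict.
The state is a dict: "t": time; "qpos": joint angles; "qd": joint speeds; "joint_efforts": joint torques, N m; "ee_pos": TCP position; "tcp_rot": TCP orientation; "ft_force": force on the tool from outside, world axes, zero at the start; "moment": the same for the moment, N m; "opening": finger opening in m.
Only numpy, scipy, OpenCV 4.12 (cv2) and the standard library are available. Lean on these libraries where they do the work, as an engineer would, in place of code of your own. Each camera call takes 0.05 s, during which the arm holds its last target.

## Working session

There is one attempt and no reset: what is moved stays moved. The work goes in short steps, Python scripts to look and compute and a shell command to move; the robot and the scene stay as the last step left them, time stands still between calls to the robot, and variables do not carry over. Pictures are saved under pics/ and viewed, and the job is handed in when it is done.

```bash
ls; mkdir -p pics; python3 - <<'E'
from station import observe, camera, get_calibration, grip_point_offset
import cv2,numpy as np
print(grip_point_offset, observe())
for n in("top","side"):
    p,d=camera(n); c=get_calibration(n); print(n,c)
    cv2.imwrite(f"pics/{n}0.png",p[:,:,::-1]); np.save(f"pics/{n}0_d.npy",d)
E
```

```text
pics
0.0188 {'t': 0.0, 'qpos': array([-1.32340186e+00,  1.31186459e-01,  1.48926197e+00,  2.40979641e-05,
        1.52303002e+00, -8.53918134e-02]), 'qd': array([ 2.59888999e-05, -1.57741890e-04,  6.15360611e-04,  8.66240383e-04,
       -1.10306259e-03,  6.39480070e-04]), 'joint_efforts': array([ 2.03500407e-03, -5.59834027e+01, -4.91767395e+01,  7.70093920e-02,
        3.53090989e-02, -1.54139789e-04]), 'ee_pos': array([ 0.19588862, -0.56646391,  0.19378191]), 'tcp_rot': array([-3.09634750e+00, -5.20017200e-01,  2.01874756e-04]), 'ft_force': array([ 0.84253124, -0.49083195, -0.38882785]), 'moment': array([ 0.00339809, -0.01414286,  0.03126714]), 'opening': 0.09312755451505018}
top {'mtx': array([[610.07115729,   0.        , 317.9618885 ],
       [  0.        , 610.07115729, 232.73307936],
       [  0.        ,   0.        ,   1.        ]]), 'D': array([-0.10437721,  0.        ,  0.        ,  0.        ,  0.        ]), 'eye': array([0.21347639, 0.11263347, 1.59935452]), 'attitude': array([-2.14670395,  2.10872112, -0.18358382])}
side {'mtx': array([[487.91906953,   0.        , 318.63897634],
       [  0.        , 487.91906953, 244.87995351],
       [  0.        ,   0.        ,   1.        ]]), 'D': array([-0.07988581,  0.        ,  0.        ,  0.        ,  0.        ]), 'eye': array([0.4448378 , 0.78779626, 0.76126452]), 'attitude': array([-0.07172   ,  2.90369042, -1.14813107])}
```

View pics/top0.png

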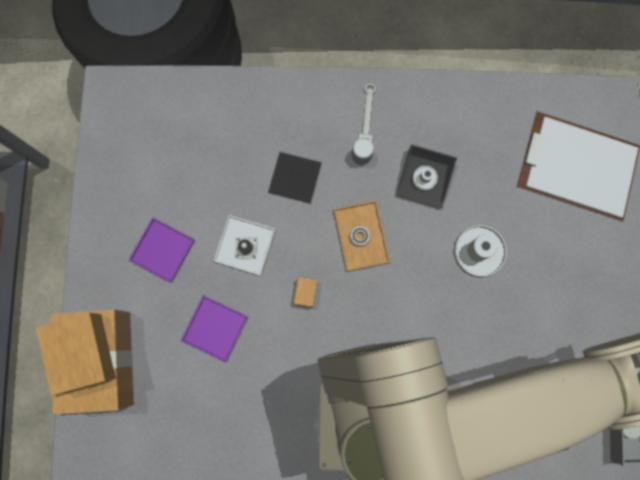

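View pics/side0.png

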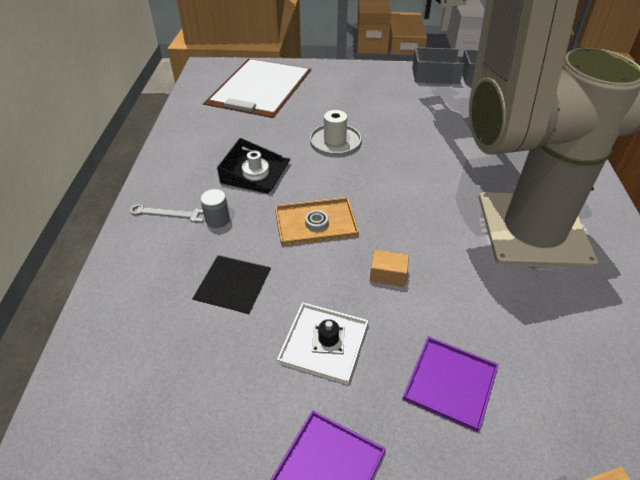

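The parts and trays in the top picture:
- Filter (482,246) in the round pan (480,251).
- Pulley (426,177) in the black bin (426,177).
- Bearing (360,236) in the carton (360,236).
- Mount (245,246) in the white tray (244,245).
- Mat at (295,177) and tin at (363,150).

The square tray candidates are white (244,245) and purple (162,250) and (214,328). The white one carries the mount, so it is the one meant. Next I'll rectify crops to measure.

```bash
cat > h.py <<'E'
import cv2,numpy as np
from station import observe,camera,get_calibration,grip_point_offset
def proj(n,P):
    c=get_calibration(n); R,_=cv2.Rodrigues(np.array(c['attitude'])) # cam->world
    rv,_=cv2.Rodrigues(R.T); t=-R.T@c['eye']
    q,_=cv2.projectPoints(np.asarray(P,float).reshape(-1,3),rv,t,c['mtx'],c['D']); return q.reshape(-1,2)
def ray(n,uv,z):
    c=get_calibration(n); R,_=cv2.Rodrigues(np.array(c['attitude']))
    q=cv2.undistortPoints(np.asarray(uv,float).reshape(-1,1,2),c['mtx'],c['D']).reshape(-1,2)
    d=np.c_[q,np.ones(len(q))]@R.T; s=(z-c['eye'][2])/d[:,2]; return c['eye']+d*s[:,None]
def cloud(n,depth):
    c=get_calibration(n); R,_=cv2.Rodrigues(np.array(c['attitude']))
    v,u=np.mgrid[:480,:640]; q=cv2.undistortPoints(np.c_[u.ravel(),v.ravel()].astype(float).reshape(-1,1,2),c['mtx'],c['D']).reshape(-1,2)
    P=np.c_[q,np.ones(len(q))]*depth.reshape(-1,1); return (P@R.T+c['eye']).reshape(480,640,3)
def ortho(n,img,cx,cy,z,half=.1,s=3):
    # rectified plane at z; up=+x, left=+y ; s px/mm
    N=int(2*half*1000*s); r,c=np.mgrid[:N,:N]
    P=np.stack([cx+half-(r+.5)/s/1000, cy+half-(c+.5)/s/1000, np.full(r.shape,z)],-1)
    q=proj(n,P).reshape(N,N,2).astype(np.float32)
    return cv2.remap(img,q[...,0],q[...,1],cv2.INTER_CUBIC)
E
python3 - <<'E'
from h import *
img=cv2.imread('pics/top0.png'); d=np.load('pics/top0_d.npy'); W=cloud('top',d)
b=W[60:300,100:560]; print('bench z',np.median(b[...,2]))
px=dict(filt=(482,246),pul=(427,176),bear=(360,236),mount=(245,246),mat=(295,177),pan=(480,251),bin=(427,177),carton=(360,236),sq=(244,245),tin=(363,150))
for k,p in px.items():
    print(k,ray('top',[p],0.01)[0].round(3), W[p[1],p[0]].round(3))
# enlarged crop of white tray + neighbours
cr=cv2.resize(img[130:370,120:520],None,fx=2,fy=2,interpolation=cv2.INTER_CUBIC);cv2.imwrite('pics/crop0.png',cr)
E
```

```text
bench z 0.0007382377859528333
filt [ 0.468 -0.315  0.01 ] [ 0.455 -0.293  0.092]
pul [ 0.657 -0.171  0.01 ] [ 0.643 -0.162  0.06 ]
bear [0.489 0.01  0.01 ] [0.49  0.01  0.007]
mount [0.457 0.313 0.01 ] [0.449 0.307 0.058]
mat [0.647 0.186 0.01 ] [0.648 0.186 0.006]
pan [ 0.454 -0.309  0.01 ] [ 0.443 -0.29   0.083]
bin [ 0.654 -0.171  0.01 ] [ 0.641 -0.162  0.057]
carton [0.489 0.01  0.01 ] [0.49  0.01  0.007]
sq [0.459 0.316 0.01 ] [0.451 0.309 0.062]
tin [0.726 0.003 0.01 ] [0.706 0.007 0.073]
```

View pics/crop0.png

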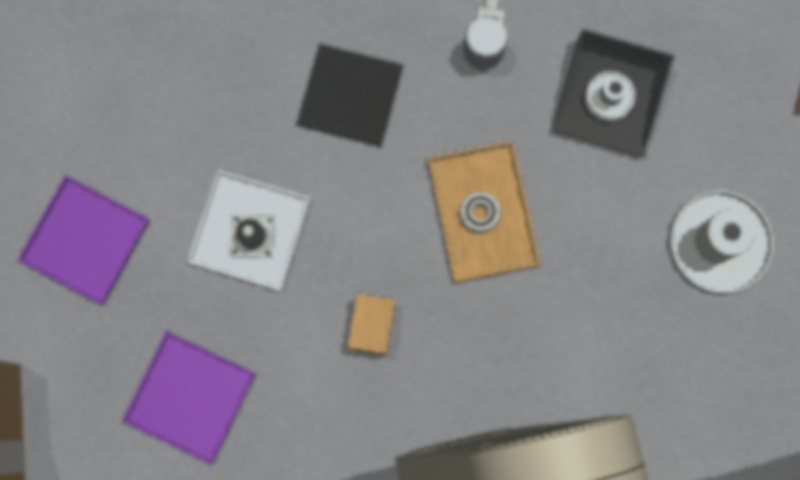

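The crop confirms it: the white tray (crop 249,230) holds the mount, and the purple trays are empty look-alikes. Next I fit trays and parts.

```bash
cat > fit.py <<'E'
from h import *
img=cv2.imread('pics/top0.png'); W=cloud('top',np.load('pics/top0_d.npy'))
hsv=cv2.cvtColor(img,cv2.COLOR_BGR2HSV)
S=dict(pan=(.454,-.309,.014),sq=(.459,.316,.014),carton=(.489,.01,.016),bin=(.654,-.171,.017),mat=(.647,.186,.004))
tiles=[]
for k,(x,y,z) in S.items():
    o=ortho('top',img,x,y,z,.11,2); N=o.shape[0]
    lab=cv2.cvtColor(o,cv2.COLOR_BGR2LAB).astype(float)
    border=np.concatenate([lab[:8].reshape(-1,3)]); bg=np.median(border,0)
    m=((np.abs(lab-bg)*[1,2,2]).sum(2)>28).astype(np.uint8)
    if k in('sq','pan'): m=((lab[...,0]-bg[0])>22).astype(np.uint8)
    if k in('bin','mat'): m=((lab[...,0]-bg[0])<-35).astype(np.uint8)
    m=cv2.morphologyEx(m,cv2.MORPH_OPEN,np.ones((7,7)))
    cs,_=cv2.findContours(m,cv2.RETR_EXTERNAL,cv2.CHAIN_APPROX_NONE)
    c=max(cs,key=cv2.contourArea); c=cv2.convexHull(c); r=cv2.minAreaRect(c)
    ctr=r[0]
    if k=='pan':
        ctr,rad=cv2.minEnclosingCircle(c); cv2.circle(o,tuple(int(v) for v in ctr),int(rad),(0,0,255),1); e=cv2.fitEllipse(c); print('ell',e)
    else: cv2.drawContours(o,[cv2.boxPoints(r).astype(int)],0,(0,0,255),1)
    px,py=ctr; X=x+.11-px/2000; Y=y+.11-py*0-px*0-0 if 0 else None
    X=x+.11-(py+.5)/2000; Y=y+.11-(px+.5)/2000
    cv2.drawMarker(o,(int(px),int(py)),(0,255,0))
    print(k,round(X,4),round(Y,4),'size mm',np.array(r[1])/2,'imgang',r[2]); tiles.append(cv2.resize(o,(260,260)))
tiles.append(np.zeros_like(tiles[0]))
cv2.imwrite('pics/fit.png',np.vstack([np.hstack(tiles[:3]),np.hstack(tiles[3:])]))
E
python3 fit.py
```

```text
ell ((215.02947998046875, 220.53445434570312), (250.4162139892578, 262.6456604003906), 151.54931640625)
pan 0.4537 -0.3068 size mm [126.71221161 126.94124603] imgang 14.743562698364258
sq 0.4611 0.3159 size mm [130.49606323 130.20889282] imgang 15.83238697052002
carton 0.4896 0.0077 size mm [175.004776   122.34255981] imgang 77.30345153808594
bin 0.6536 -0.1633 size mm [141.16593933 155.6346283 ] imgang 15.586305618286133
mat 0.6482 0.1872 size mm [120.67225647 121.02548981] imgang 13.72944164276123
```

View pics/fit.png

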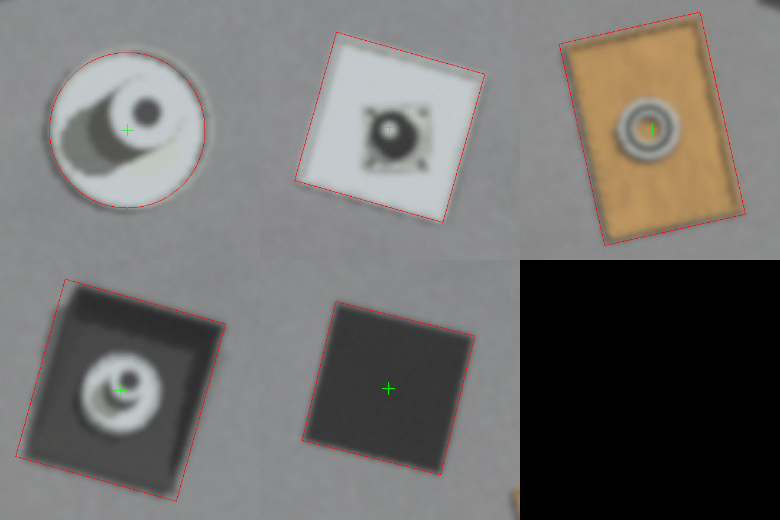

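```bash
cat > ov.py <<'E'
from h import *
import sys
tag=sys.argv[1] if len(sys.argv)>1 else '0'
def circ(x,y,z,r): a=np.linspace(0,2*np.pi,60); return np.c_[x+r*np.cos(a),y+r*np.sin(a),np.full(60,z)]
def rect(x,y,z,a,b,yaw,zs=None):
    p=np.array([[a,b],[a,-b],[-a,-b],[-a,b],[a,b]])/1.; c,s=np.cos(np.deg2rad(yaw)),np.sin(np.deg2rad(yaw))
    zz=np.full(5,z) if zs is None else np.array(zs)
    return np.c_[x+c*p[:,0]-s*p[:,1],y+s*p[:,0]+c*p[:,1],zz]
from est import T,Pt
def models():
    L=[]
    x,y=T['pan']; L+=[circ(x,y,.014,.069)]
    x,y,w=T['sq']; L+=[rect(x,y,.014,.065,.065,w)]
    x,y,w=T['carton']; L+=[rect(x,y,.016,.085,.058,w)]
    x,y,w=T['bin']; L+=[rect(x,y,0,.064,.064,w,[.05,.05,.017,.017,.05]),rect(x,y,.004,.06,.06,w)]
    x,y,w=T['mat']; L+=[rect(x,y,.004,.06,.06,w)]
    M=[]
    x,y,z=Pt['filter']; M+=[circ(x,y,z,.03),circ(x,y,z+.08,.03)]
    x,y,z=Pt['pulley']; M+=[circ(x,y,z+.02,.032),circ(x,y,z+.054,.016),circ(x,y,z,.032)]
    x,y,z=Pt['bearing']; M+=[circ(x,y,z,.026),circ(x,y,z+.018,.026)]
    x,y,z,w=Pt['mount']; M+=[rect(x,y,z+.005,.028,.028,w),circ(x,y,z+.04,.019)]
    x,y=Pt['tin']; M+=[circ(x,y,0,.028),circ(x,y,.07,.028)]
    return L,M
if __name__=='__main__':
    L,M=models()
    for n,(u0,v0,u1,v1) in dict(top=(200,130,520,290),side=(180,90,400,390)).items():
        img=cv2.imread(f'pics/{n}{tag}.png'); f=2.5 if n=='top' else 2
        cr=cv2.resize(img[v0:v1,u0:u1],None,fx=f,fy=f,interpolation=cv2.INTER_CUBIC)
        for G,col in((L,(0,0,255)),(M,(0,255,0))):
            for g in G:
                q=((proj(n,g)-[u0,v0]+.5)*f-.5); cv2.polylines(cr,[np.round(q*8).astype(np.int32)],False,col,1,cv2.LINE_AA,3)
        cv2.imwrite(f'pics/ov_{n}{tag}_{sys.argv[2]}.png',cr)
E
cat > est.py <<'E'
T=dict(pan=(.454,-.3077),sq=(.4611,.3159,-15.5),carton=(.4896,.0077,12.7),bin=(.649,-.165,-15.2),mat=(.6482,.1872,-13.7))
Pt=dict(filter=(.455,-.303,.004),pulley=(.647,-.165,.004),bearing=(.488,.010,.004),mount=(.454,.309,.004,-12),tin=(.708,.005))
E
python3 - <<'E'
from h import *
for n in('top','side'):
    W=cloud(n,np.load(f'pics/{n}0_d.npy'))
    for k,(x,y,lo,hi,r) in dict(filt=(.455,-.303,.07,.1,.05),pul=(.645,-.165,.045,.07,.04),mount=(.452,.308,.033,.07,.04),bear=(.489,.01,.012,.04,.04),tin=(.708,.005,.06,.09,.05)).items():
        m=(np.hypot(W[...,0]-x,W[...,1]-y)<r)&(W[...,2]>lo)&(W[...,2]<hi); P=W[m]
        if len(P): print(n,k,len(P),P.mean(0).round(4),P.max(0).round(3),P.min(0).round(3))
E
python3 ov.py 0 a
```

```text
top filt 456 [ 0.4565 -0.3015  0.0836] [ 0.487 -0.271  0.093] [ 0.428 -0.332  0.07 ]
top pul 120 [ 0.6484 -0.1616  0.0573] [ 0.663 -0.147  0.068] [ 0.634 -0.178  0.045]
top mount 176 [0.4518 0.3089 0.0451] [0.47  0.327 0.063] [0.433 0.291 0.033]
top bear 265 [0.4891 0.0126 0.0213] [0.524 0.047 0.032] [ 0.456 -0.022  0.012]
top tin 311 [0.7122 0.0086 0.0695] [0.74  0.035 0.081] [ 0.687 -0.017  0.06 ]
side filt 312 [ 0.4566 -0.2958  0.0806] [ 0.485 -0.271  0.086] [ 0.428 -0.333  0.07 ]
side pul 130 [ 0.6496 -0.1582  0.0538] [ 0.666 -0.144  0.06 ] [ 0.635 -0.178  0.045]
side mount 359 [0.4519 0.3147 0.0432] [0.47  0.331 0.058] [0.434 0.293 0.033]
side bear 315 [0.489  0.0142 0.0193] [0.514 0.037 0.024] [ 0.465 -0.012  0.012]
side tin 342 [0.7119 0.0113 0.0667] [0.737 0.036 0.071] [ 0.687 -0.016  0.06 ]
```

View pics/ov_top0_a.png

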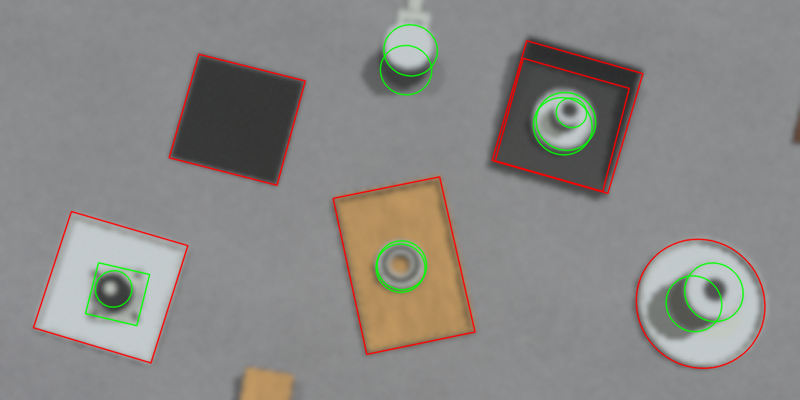

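View pics/ov_side0_a.png

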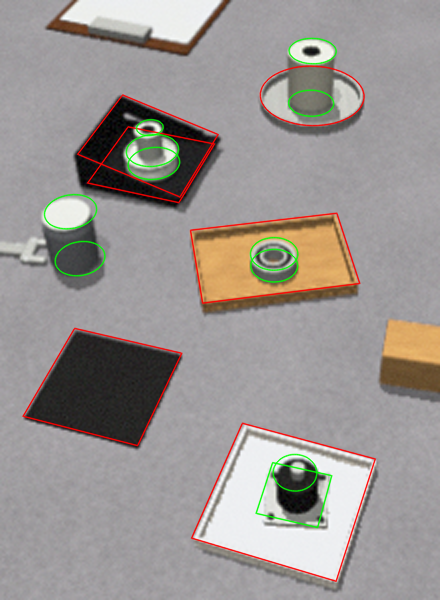

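Model overlays agree with both pictures to within a few mm; only the mount's foot is drawn about 10° off, which doesn't matter for its round grip. Plan: bearing → mat, filter → carton, bearing → pan, mount → mat, pulley → square tray, mount → bin. I start towards the bearing.

```bash
python3 -m pendant '[[0.04,0.08,0.02,0.05,0.05],[0.09,0.18,0.04,0.11,0.1],[0.14,0.28,0.04,0.18,0.2],[0.19,0.38,0.04,0.25,0.2],[0.24,0.48,0.04,0.32,0.2],[0.29,0.58,0.04,0.39,0.2],[0.34,0.68,0.04,0.46,0.2],[0.39,0.78,0.04,0.53,0.2],[0.44,0.88,0.04,0.6,0.2],[0.5,1.0,0.04,0.67,0.2]]' 30
python3 -m pendant '[[0.05,0.1,0,0.07,0.2],[0.1,0.2,0,0.14,0.2],[0.15,0.3,0,0.21,0.2],[0.2,0.4,0,0.28,0.2],[0.25,0.5,0,0.35,0.2],[0.3,0.6,0,0.42,0.2],[0.35,0.7,0,0.49,0.2],[0.4,0.8,0,0.56,0.2],[0.45,0.9,0,0.63,0.2],[0.5,1.0,0,0.7,0.2]]'
```

```text
t: 1.35
ee_pos: [0.3211, -0.3162, 0.2044]
tcp_rot: [-2.729, -1.556, 0.0]
ft_force: [0.4, -0.7, 0.5]
opening: 0.0741
t: 2.6
ee_pos: [0.4461, -0.0661, 0.2045]
tcp_rot: [-1.989, -2.431, 0.0]
ft_force: [0.5, -0.1, -0.7]
opening: 0.0744
```

```bash
python3 -m pendant '[[0.06,0.1,0,0.02,0.2],[0.12,0.2,0,0.02,0.2],[0.17,0.31,0,0.02,0.2],[0.17,0.312,-0.12,0.02,0.2],[0.17,0.312,-0.26,0.02,0.2],[0.17,0.312,-0.4,0.02,0.2],[0.17,0.312,-0.5,0.02,0.2],[0.17,0.312,-0.6,0.02,0.2],[0.17,0.312,-0.66,0.02,0.2],[0.17,0.312,-0.66,0.02,0.2]]'
python3 - <<'E'
from h import *
for n in('top','side'):
    p,d=camera(n); cv2.imwrite(f"pics/{n}1.png",p[:,:,::-1])
i=cv2.imread('pics/side1.png')[160:300,230:430]; j=cv2.imread('pics/top1.png')[180:300,290:430]
cv2.imwrite('pics/c1.png',cv2.resize(i,None,fx=4,fy=4,interpolation=cv2.INTER_CUBIC))
E
```

```text
t: 3.85
ee_pos: [0.4873, 0.011, 0.0386]
tcp_rot: [-1.966, -2.448, 0.002]
ft_force: [-1.3, 0.4, 0.3]
opening: 0.0743
```

View pics/c1.png

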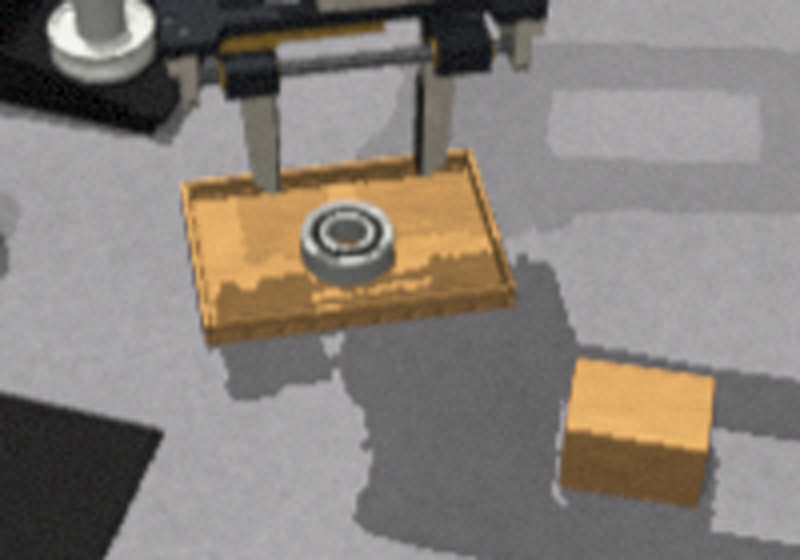

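```bash
python3 - <<'E'
from h import *
a=np.deg2rad(12.5); u=np.array([np.cos(a),np.sin(a),0])*.037; t=np.array([.4873,.011,.0386])
for p in(t,t+u,t-u,[.489,.012,.022],[.489,.012,.004]): print(((proj('side',p)-[230,160])*4).round())
E
```

```text
[[347. 204.]]
[[280. 212.]]
[[414. 197.]]
[[344. 228.]]
[[344. 251.]]
```

```bash
python3 - <<'E'
from h import *
a=np.deg2rad(12.5); u=np.array([np.cos(a),np.sin(a),0])*.037; w=np.array([-np.sin(a),np.cos(a),0])*.0075; t=np.array([.4873,.011,.0386])
out=[]
for n,(x0,y0,x1,y1) in dict(top=(300,160,430,290),side=(260,160,390,290)).items():
    i=cv2.imread(f'pics/{n}1.png')[y0:y1,x0:x1]; i=cv2.resize(i,None,fx=3,fy=3,interpolation=cv2.INTER_CUBIC)
    for s in(1,-1):
        q=(proj(n,[t+s*u+w,t+s*u-w,t+s*u*1.4-w,t+s*u*1.4+w])-[x0,y0]+.5)*3
        cv2.polylines(i,[q.astype(int)],True,(0,0,255),1)
    out.append(i)
cv2.imwrite('pics/c2.png',np.hstack(out))
E
```

```text
(no output)
```

View pics/c2.png

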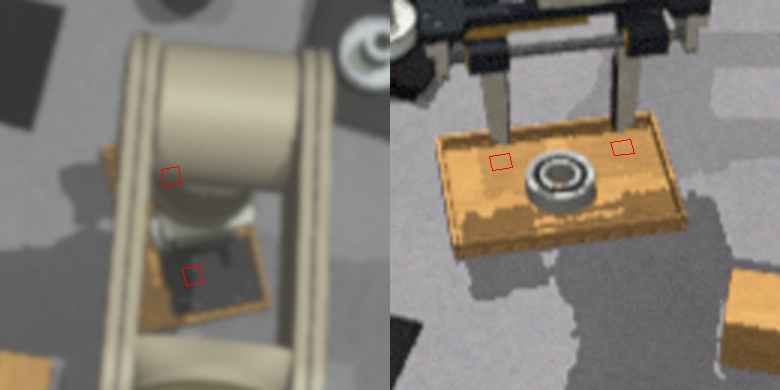

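```bash
python3 - <<'E'
from h import *
o=observe(); print(o['ee_pos'],o['qpos'],o['ft_force'])
p,d=camera('side'); cv2.imwrite('pics/side2.png',p[:,:,::-1]); np.save('pics/side2_d.npy',d)
W=cloud('side',d)
for c in (297,334,338):
  for r in range(190,218,3): print((c,r),W[r,c].round(3),p[r,c])
E
```

```text
[0.48903091 0.01088968 0.04054744] [-8.26085532e-02 -3.73565829e-02  1.95317266e+00  1.25688985e-05
  1.22503793e+00 -3.00194117e-01] [ 0.41980054 -0.68932793 -1.19422316]
(297, 190) [0.527 0.027 0.111] [116 113 101]
(297, 193) [0.527 0.028 0.103] [112 107  95]
(297, 196) [0.527 0.029 0.096] [116 111  97]
(297, 199) [0.528 0.028 0.086] [115 110  98]
(297, 202) [0.528 0.03  0.08 ] [115 112 102]
(297, 205) [0.528 0.028 0.07 ] [120 115 104]
(297, 208) [ 0.535 -0.036  0.003] [180 142  99]
(297, 211) [ 0.535 -0.026  0.003] [201 153  90]
(297, 214) [ 0.534 -0.018  0.001] [196 146  88]
(297, 217) [ 0.533 -0.009  0.   ] [197 150  89]
(334, 190) [0.451 0.007 0.097] [28 27 30]
(334, 193) [0.451 0.007 0.088] [32 28 32]
(334, 196) [0.451 0.006 0.079] [30 27 24]
(334, 199) [0.451 0.008 0.072] [32 24 26]
(334, 202) [0.451 0.01  0.066] [54 47 37]
(334, 205) [ 0.451 -0.051  0.002] [196 145  85]
(334, 208) [ 0.451 -0.04   0.003] [202 151  91]
(334, 211) [ 0.45  -0.029  0.004] [194 148  90]
(334, 214) [ 0.45  -0.02   0.003] [200 151  90]
(334, 217) [ 0.45  -0.009  0.004] [192 143  88]
(338, 190) [0.443 0.009 0.098] [115 109 101]
(338, 193) [0.443 0.01  0.092] [113 107  98]
(338, 196) [0.443 0.01  0.083] [115 109  98]
(338, 199) [0.442 0.008 0.073] [117 114 101]
(338, 202) [ 0.442 -0.062  0.002] [123 107  92]
(338, 205) [ 0.442 -0.053  0.001] [190 147  85]
(338, 208) [ 0.441 -0.041  0.003] [201 151  92]
(338, 211) [ 0.441 -0.031  0.002] [194 146  87]
(338, 214) [ 0.441 -0.02   0.003] [198 149  89]
(338, 217) [ 0.441 -0.009  0.004] [200 150  90]
```

The side depth puts the fingertips at z≈0.068, while the state says 0.039. I'll descend partway and check this before trusting either.

```bash
python3 -m pendant '[[0,0.004,-0.02,0,0.2],[0,0.004,-0.04,0,0.2],[0,0.004,-0.06,0,0.2],[0,0.004,-0.08,0,0.2],[0,0.004,-0.1,0,0.2],[0,0.004,-0.1,0,0.2],[0,0.004,-0.1,0,0.2],[0,0.004,-0.1,0,0.2],[0,0.004,-0.1,0,0.2],[0,0.004,-0.1,0,0.2]]'
cat > tip.py <<'E'
from h import *
import sys
tag=sys.argv[1]; 
p,d=camera('side'); cv2.imwrite(f'pics/side{tag}.png',p[:,:,::-1]); np.save(f'pics/side{tag}_d.npy',d)
o=observe(); print(o['ee_pos'].round(4),o['opening'],o['ft_force'].round(1),o['tcp_rot'].round(3))
q=proj('side',o['ee_pos'])[0]; u,v=q.astype(int); x0=max(0,min(640-200,u-100)); y0=max(0,min(330,v-90))
i=cv2.resize(p[y0:y0+150,x0:x0+200,::-1],None,fx=4,fy=4,interpolation=cv2.INTER_CUBIC); cv2.drawMarker(i,(int((q[0]-x0+.5)*4),int((q[1]-y0+.5)*4)),(0,0,255),0,16,1)
cv2.imwrite(f'pics/z{tag}.png',i); print('crop origin',x0,y0)
E
python3 tip.py 3
```

```text
t: 5.25
ee_pos: [0.4886, 0.0119, 0.0149]
tcp_rot: [1.967, 2.449, 0.0]
ft_force: [-0.8, -0.6, 0.5]
opening: 0.0747
[0.4886 0.0119 0.0149] 0.07438369806041265 [0.3 0.1 0.9] [1.967 2.449 0.   ]
crop origin 216 129
```

View pics/z3.png

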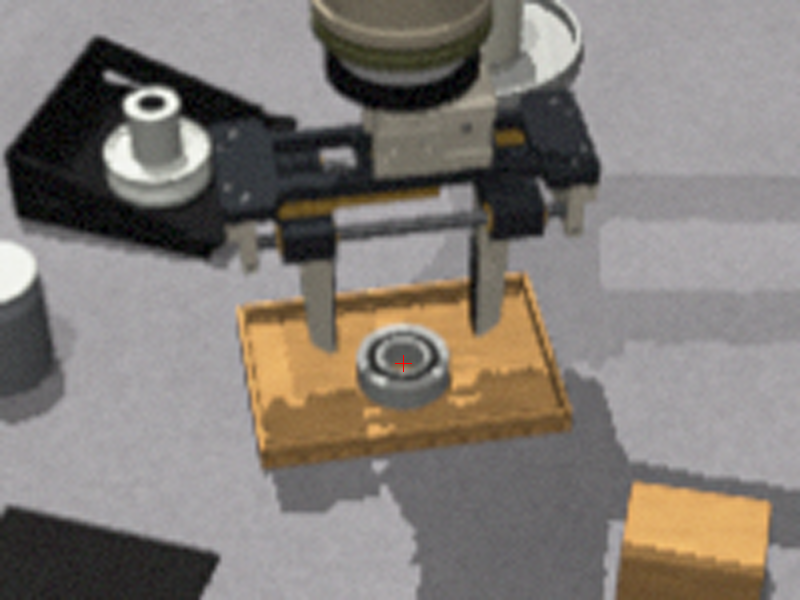

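```bash
python3 -m pendant '[[0,0,-0.02,0,0.2],[0,0,-0.03,0,0.2],[0,0,-0.04,0,0.2],[0,0,-0.044,0,0.2],[0,0,-0.048,0,0.2],[0,0,-0.052,0,0.2],[0,0,-0.052,0,0.2],[0,0,-0.052,0,0.2],[0,0,-0.052,0,0.2],[0,0,-0.052,0,0.2]]'
python3 tip.py 4; python3 - <<'E'
from h import *
W=cloud('side',np.load('pics/side4_d.npy'))
p=cv2.imread('pics/side4.png')
for c in(295,297,338):
  for r in range(205,230,2): print((c,r),W[r,c].round(3),p[r,c])
E
```

```text
t: 6.55
ee_pos: [0.4886, 0.0119, 0.0019]
tcp_rot: [1.967, 2.449, 0.0]
ft_force: [0.3, 0.0, -0.7]
opening: 0.0747
[0.4886 0.0119 0.0019] 0.07413737443139735 [-0.3  0.4  0.4] [1.967 2.449 0.   ]
crop origin 216 133
(295, 205) [0.532 0.029 0.071] [100 112 115]
(295, 207) [0.532 0.034 0.069] [104 113 117]
(295, 209) [0.532 0.032 0.062] [102 111 117]
(295, 211) [0.532 0.033 0.057] [105 114 118]
(295, 213) [0.533 0.031 0.05 ] [104 113 119]
(295, 215) [0.533 0.031 0.044] [104 115 120]
(295, 217) [0.533 0.03  0.037] [101 110 115]
(295, 219) [0.534 0.03  0.031] [101 120 137]
(295, 221) [ 0.537  0.004 -0.001] [ 94 153 200]
(295, 223) [0.536 0.013 0.002] [ 88 146 193]
(295, 225) [0.535 0.021 0.004] [ 89 148 195]
(295, 227) [0.535 0.027 0.004] [ 63 102 137]
(295, 229) [ 0.535  0.029 -0.   ] [ 63 109 144]
(297, 205) [0.528 0.029 0.071] [102 113 118]
(297, 207) [0.528 0.029 0.065] [101 113 116]
(297, 209) [0.528 0.03  0.06 ] [102 110 118]
(297, 211) [0.528 0.031 0.055] [ 99 114 118]
(297, 213) [0.529 0.03  0.049] [ 98 108 115]
(297, 215) [0.529 0.029 0.042] [102 113 118]
(297, 217) [0.529 0.031 0.
[... 182 characters left out ...]
2] [ 74 125 161]
(297, 227) [0.53  0.026 0.003] [ 56  98 130]
(297, 229) [0.53  0.033 0.003] [ 63 106 139]
(338, 205) [0.442 0.01  0.057] [105 116 117]
(338, 207) [0.442 0.01  0.052] [101 111 116]
(338, 209) [0.442 0.011 0.047] [104 114 119]
(338, 211) [0.441 0.009 0.04 ] [101 112 116]
(338, 213) [0.441 0.008 0.032] [101 112 114]
(338, 215) [ 0.441 -0.015  0.005] [102 124 148]
(338, 217) [ 0.441 -0.008  0.005] [ 88 147 194]
(338, 219) [ 0.441 -0.002  0.004] [ 95 158 210]
(338, 221) [0.441 0.002 0.002] [ 72 123 160]
(338, 223) [0.44  0.009 0.003] [ 61  99 134]
(338, 225) [0.44  0.015 0.003] [ 66 112 147]
(338, 227) [0.44  0.022 0.003] [ 65 110 149]
(338, 229) [0.44  0.028 0.003] [ 69 110 143]
```

View pics/z4.png

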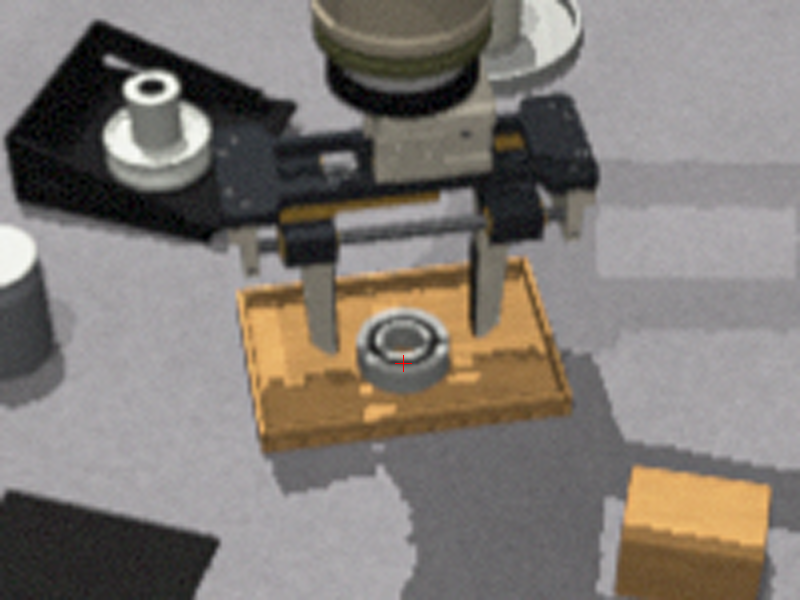

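With the state reading z=0.002, below the tray floor, there is no force, so the true tip is about 28 mm higher than reported. I'll work with that offset and lower in small steps.

```bash
python3 -m pendant '[[0,0,-0.02,0,0.2],[0,0,-0.04,0,0.2],[0,0,-0.05,0,0.2],[0,0,-0.06,0,0.2],[0,0,-0.065,0,0.2],[0,0,-0.07,0,0.2],[0,0,-0.072,0,0.2],[0,0,-0.072,0,0.2],[0,0,-0.072,0,0.2],[0,0,-0.072,0,0.2]]'
python3 tip.py 5; python3 - <<'E'
from h import *
W=cloud('side',np.load('pics/side5_d.npy'))
for c in(295,298,337,340):
  m=[W[r,c] for r in range(205,240) if W[r,c][2]>.01 or r<210]; z=[w.round(3) for w in W[205:240,c] if np.hypot(w[0]-.488,w[1]-.012)<.055 and w[2]>.008]; print(c,z[-2:])
E
```

```text
t: 7.85
ee_pos: [0.4886, 0.0119, -0.0161]
tcp_rot: [1.967, 2.449, 0.0]
ft_force: [-0.2, 0.9, -0.1]
opening: 0.0742
[ 0.4886  0.0119 -0.0161] 0.07400323429940596 [-0.9  0.2 -0.2] [1.967 2.449 0.   ]
crop origin 216 139
295 [array([0.534, 0.032, 0.018]), array([0.534, 0.032, 0.015])]
298 [array([0.528, 0.031, 0.014]), array([0.528, 0.031, 0.011])]
337 [array([0.443, 0.012, 0.015]), array([0.443, 0.011, 0.01 ])]
340 [array([0.437, 0.009, 0.022]), array([0.436, 0.011, 0.02 ])]
```

View pics/z5.png

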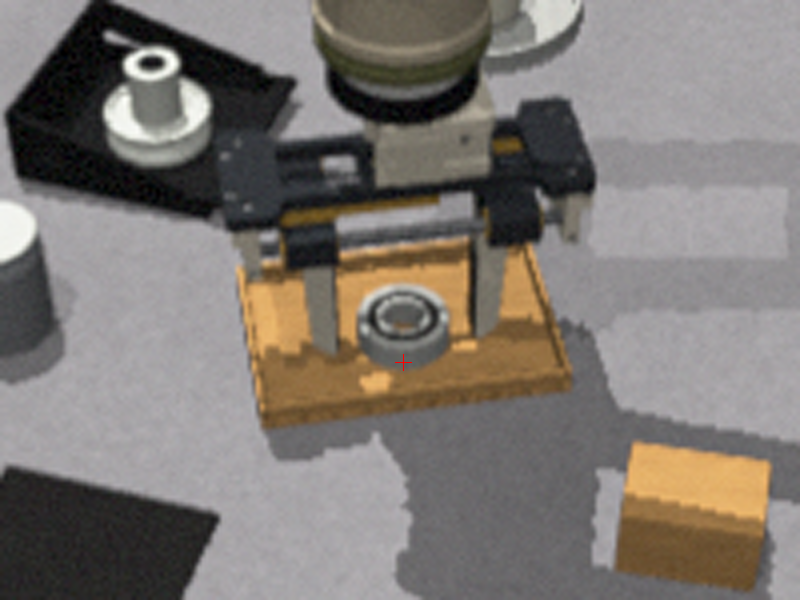

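Tips are now about 11 mm above the bench, straddling the bearing. I lower 2 mm and close.

```bash
python3 -m pendant '[[0,0,-0.008,0,0.2],[0,0,-0.008,0,0.3],[0,0,-0.008,0,0.4],[0,0,-0.008,0,0.5],[0,0,-0.008,0,0.6],[0,0,-0.008,0,0.7],[0,0,-0.008,0,0.8],[0,0,-0.008,0,0.8],[0,0,-0.008,0,0.8],[0,0,-0.008,0,0.8]]' 30
python3 -m pendant '[[0,0,0.02,0,0.8],[0,0,0.04,0,0.8],[0,0,0.08,0,0.8],[0,0,0.12,0,0.8],[0,0,0.16,0,0.8],[0,0,0.2,0,0.8],[0,0,0.2,0,0.8],[0,0,0.2,0,0.8],[0,0,0.2,0,0.8],[0,0,0.2,0,0.8]]'; python3 tip.py 6
```

```text
t: 9.15
ee_pos: [0.4886, 0.0119, -0.0182]
tcp_rot: [1.967, 2.449, 0.0]
ft_force: [1.1, -0.2, -0.9]
opening: 0.0506
t: 10.4
ee_pos: [0.4882, 0.0119, 0.0314]
tcp_rot: [-1.967, -2.449, 0.001]
ft_force: [-0.1, 0.1, -1.8]
opening: 0.0513
[0.4882 0.0119 0.0315] 0.051310386157878245 [ 0.  -0.4 -1.6] [-1.967e+00 -2.449e+00  1.000e-03]
crop origin 216 123
```

View pics/z6.png

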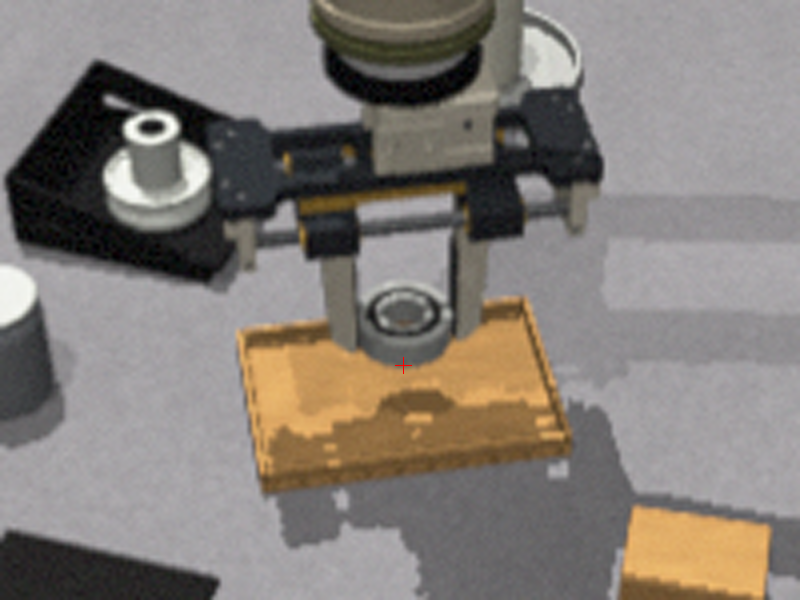

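The bearing is held. Next I take it to the mat.

```bash
python3 -m pendant '[[0.03,0.03,0.08,0,0.8],[0.1,0.1,0.12,0,0.8],[0.18,0.2,0.12,0,0.8],[0.27,0.3,0.12,0,0.8],[0.36,0.4,0.12,0,0.8],[0.45,0.5,0.12,0,0.8],[0.54,0.6,0.12,0,0.8],[0.61,0.67,0.12,0,0.8],[0.64,0.7,0.12,0,0.8],[0.64,0.7,0.12,0,0.8]]'
python3 -m pendant '[[0,0,-0.06,0,0.8],[0,0,-0.12,0,0.8],[0,0,-0.18,0,0.8],[0,0,-0.22,0,0.8],[0,0,-0.25,0,0.8],[0,0,-0.27,0,0.8],[0,0,-0.28,0,0.8],[0,0,-0.28,0,0.8],[0,0,-0.28,0,0.8],[0,0,-0.28,0,0.8]]'; python3 tip.py 7
```

```text
t: 11.7
ee_pos: [0.6483, 0.1869, 0.0613]
tcp_rot: [-1.966, -2.45, 0.001]
ft_force: [-0.5, -0.2, -1.8]
opening: 0.051
t: 12.95
ee_pos: [0.6488, 0.187, -0.0078]
tcp_rot: [1.967, 2.449, 0.001]
ft_force: [-0.6, 0.4, -1.5]
opening: 0.0509
[ 0.6488  0.187  -0.0078] 0.05121163466784248 [ 0.1 -0.2 -1.7] [1.967e+00 2.449e+00 1.000e-03]
crop origin 132 195
```

View pics/z7.png

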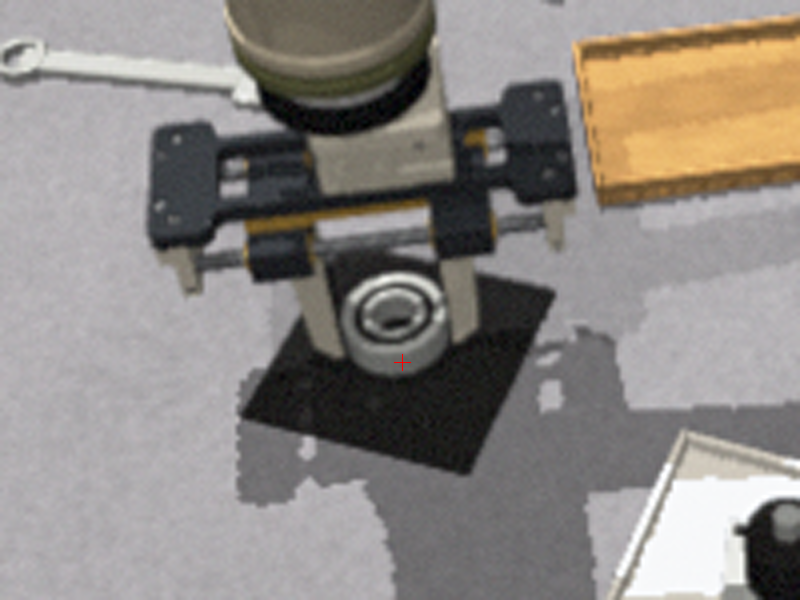

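```bash
python3 -m pendant '[[0,0,-0.01,0,0.8],[0,0,-0.02,0,0.8],[0,0,-0.03,0,0.8],[0,0,-0.036,0,0.8],[0,0,-0.04,0,0.8],[0,0,-0.04,0,0.8],[0,0,-0.04,0,0.4],[0,0,-0.04,0,0.3],[0,0,-0.04,0,0.25],[0,0,-0.04,0,0.2]]'
python3 -m pendant '[[0,0,0.04,0,0.2],[0,0,0.1,0,0.2],[0,0,0.2,0,0.2],[0,0,0.32,0,0.2],[0,0,0.44,0,0.1],[0,0,0.56,0,0],[0,0,0.68,0,0],[0,0,0.76,0,0],[0,0,0.76,0,0],[0,0,0.76,0,0]]'; python3 tip.py 8
```

```text
t: 14.25
ee_pos: [0.6486, 0.187, -0.0181]
tcp_rot: [1.967, 2.45, 0.0]
ft_force: [0.3, -0.1, 0.3]
opening: 0.0735
t: 15.5
ee_pos: [0.6479, 0.1868, 0.1705]
tcp_rot: [-1.966, -2.449, 0.002]
ft_force: [0.1, 0.3, 0.2]
opening: 0.0933
[0.6476 0.1867 0.17  ] 0.09317202872760058 [-0.5 -0.4 -0.4] [-1.966 -2.448  0.003]
crop origin 119 131
```

View pics/side8.png

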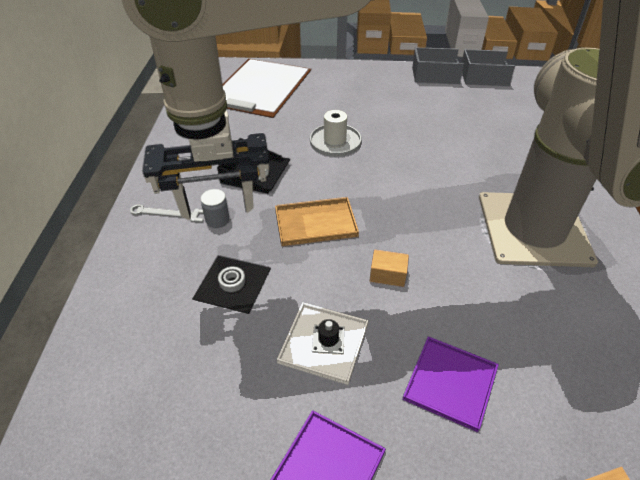

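Bearing on the mat at (231,277), lying flat. Next: the filter, at (335,130).

```bash
python3 -m pendant '[[-0.03,-0.08,0.02,0,0],[-0.07,-0.18,0.02,0,0],[-0.11,-0.28,0.02,0,0],[-0.15,-0.38,0.02,0,0],[-0.19,-0.48,0.02,0,0],[-0.23,-0.58,0.02,0,0],[-0.27,-0.68,0.02,0,0],[-0.31,-0.78,0.02,0,0],[-0.35,-0.88,0.02,0,0],[-0.39,-0.98,0.02,0,0]]'
python3 -m pendant '[[-0.04,-0.1,0,0,0],[-0.08,-0.2,0,0,0],[-0.12,-0.3,0,0,0],[-0.16,-0.4,0,0,0],[-0.2,-0.5,0,0,0],[-0.24,-0.6,0,0,0],[-0.28,-0.7,0,0,0],[-0.32,-0.8,0,0,0],[-0.36,-0.9,0,0,0],[-0.376,-0.968,0,0,0]]'; python3 tip.py 9
```

```text
t: 16.8
ee_pos: [0.5495, -0.0598, 0.1762]
tcp_rot: [-1.967, -2.448, 0.001]
ft_force: [-0.4, -0.5, 0.7]
opening: 0.0929
t: 18.05
ee_pos: [0.4554, -0.3013, 0.1763]
tcp_rot: [-1.968, -2.447, 0.001]
ft_force: [-0.5, -0.1, 0.1]
opening: 0.0932
[ 0.4553 -0.3028  0.1764] 0.0926763453583058 [-1.5 -1.2  0.6] [-1.969e+00 -2.447e+00  2.000e-03]
crop origin 236 0
```

View pics/z9.png

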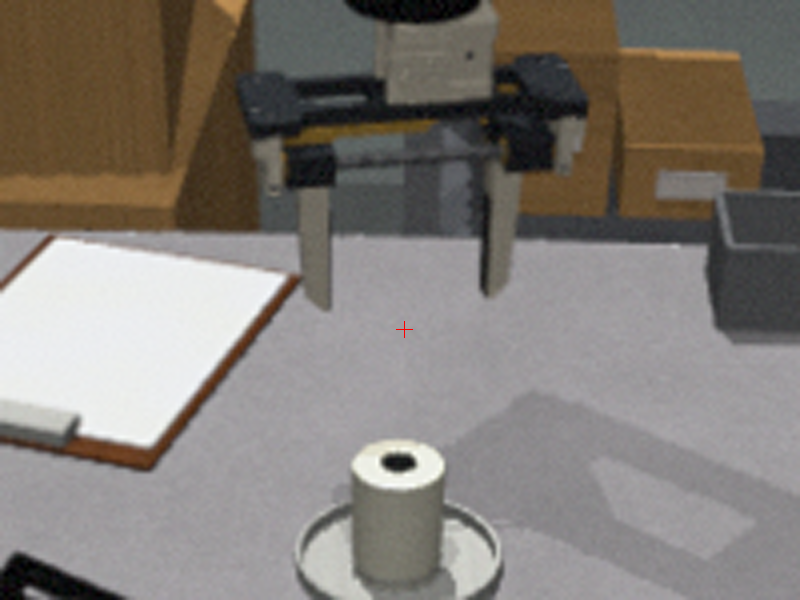

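```bash
python3 -m pendant '[[0.004,0.008,-0.08,0,0],[0.004,0.008,-0.18,0,0],[0.004,0.008,-0.28,0,0],[0.004,0.008,-0.36,0,0],[0.004,0.008,-0.4,0,0],[0.004,0.008,-0.4,0,0],[0.004,0.008,-0.4,0,0],[0.004,0.008,-0.4,0,0],[0.004,0.008,-0.4,0,0],[0.004,0.008,-0.4,0,0]]'; python3 tip.py 10
```

```text
t: 19.35
ee_pos: [0.4581, -0.2982, 0.0771]
tcp_rot: [1.967, 2.449, -0.0]
ft_force: [-0.6, 0.1, 1.1]
opening: 0.0928
[ 0.4581 -0.2982  0.0771] 0.09285363575991533 [ 0.6  0.3 -0.2] [1.967 2.449 0.   ]
crop origin 234 28
```

View pics/z10.png

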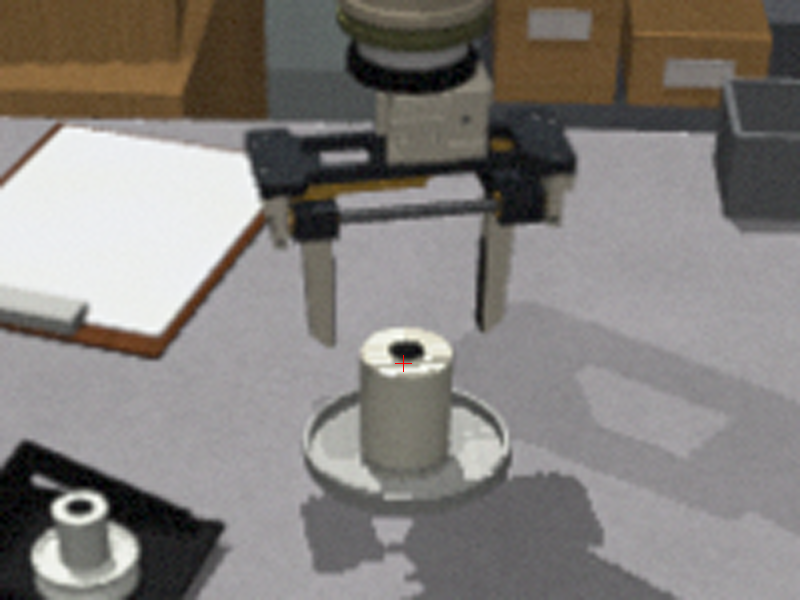

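```bash
python3 -m pendant '[[-0.006,-0.007,-0.04,0,0],[-0.006,-0.007,-0.1,0,0],[-0.006,-0.007,-0.16,0,0],[-0.006,-0.007,-0.22,0,0],[-0.006,-0.007,-0.27,0,0],[-0.006,-0.007,-0.288,0,0],[-0.006,-0.007,-0.288,0,0],[-0.006,-0.007,-0.288,0,0.2],[-0.006,-0.007,-0.288,0,0.4],[-0.006,-0.007,-0.288,0,0.6]]' 35
python3 -m pendant '[[0,0,0,0,0.7],[0,0,0,0,0.7],[0,0,0.03,0,0.7],[0,0,0.08,0,0.7],[0,0,0.14,0,0.7],[0,0,0.2,0,0.7],[0,0,0.26,0,0.7],[0,0,0.32,0,0.7],[0,0,0.36,0,0.7],[0,0,0.36,0,0.7]]'; python3 tip.py 11
```

```text
t: 20.65
ee_pos: [0.4568, -0.3, 0.0052]
tcp_rot: [1.967, 2.449, 0.0]
ft_force: [-0.4, -0.3, -0.7]
opening: 0.0673
t: 21.9
ee_pos: [0.4571, -0.3003, 0.096]
tcp_rot: [1.966, 2.448, -0.0]
ft_force: [0.1, -0.0, -2.7]
opening: 0.0595
[ 0.4567 -0.2999  0.095 ] 0.05972363326231381 [ 0.2 -0.3 -3.6] [1.967 2.449 0.   ]
crop origin 235 21
```

View pics/z11.png

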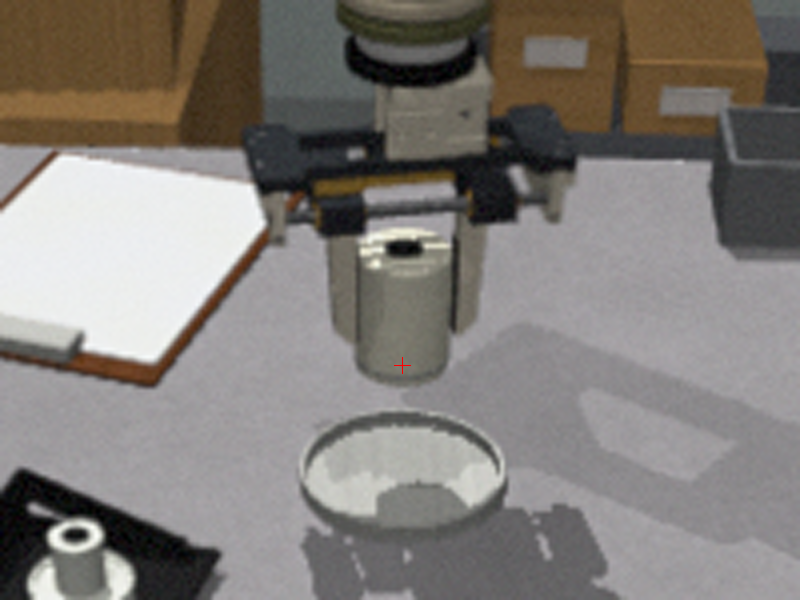

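```bash
python3 -m pendant '[[0.01,0.04,0,0,0.7],[0.02,0.12,0,0,0.7],[0.03,0.22,0,0,0.7],[0.04,0.32,0,0,0.7],[0.05,0.42,0,0,0.7],[0.06,0.52,0,0,0.7],[0.07,0.62,0,0,0.7],[0.08,0.72,0,0,0.7],[0.09,0.82,0,0,0.7],[0.1,0.92,0,0,0.7]]'
python3 -m pendant '[[0.01,0.1,0,0,0.7],[0.02,0.19,0,0,0.7],[0.03,0.26,0,0,0.7],[0.031,0.31,0,0,0.7],[0.031,0.31,-0.06,0,0.7],[0.031,0.31,-0.14,0,0.7],[0.031,0.31,-0.22,0,0.7],[0.031,0.31,-0.28,0,0.7],[0.031,0.31,-0.29,0,0.7],[0.031,0.31,-0.29,0,0.7]]'; python3 tip.py 12
```

```text
t: 23.2
ee_pos: [0.4809, -0.0675, 0.0944]
tcp_rot: [-1.966, -2.45, 0.0]
ft_force: [-0.4, 0.2, -2.7]
opening: 0.0595
t: 24.45
ee_pos: [0.4894, 0.0075, 0.0224]
tcp_rot: [1.967, 2.449, -0.0]
ft_force: [1.2, 0.3, -3.1]
opening: 0.0595
[0.4898 0.0075 0.0229] 0.059793117566879384 [ 0.3 -0.8 -2.8] [1.967e+00 2.449e+00 1.000e-03]
crop origin 215 125
```

View pics/z12.png

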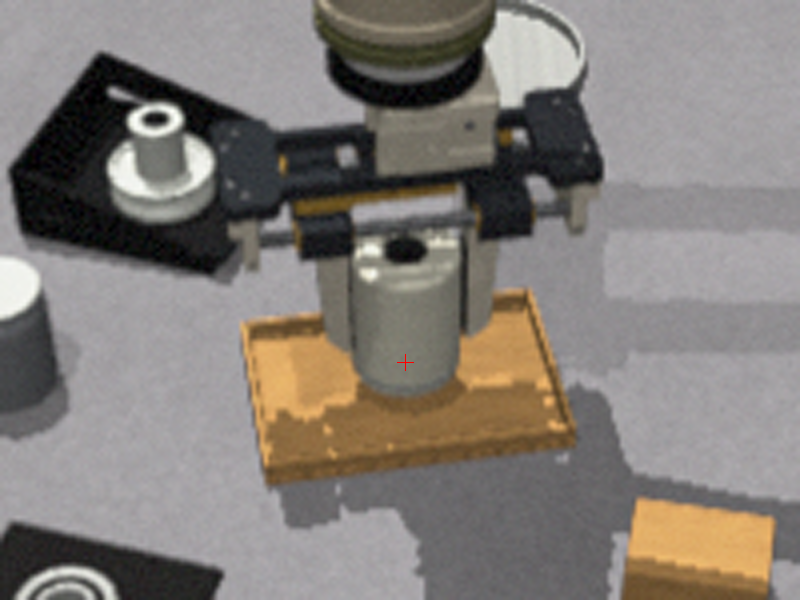

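```bash
python3 -m pendant '[[0,0,-0.02,0,0.7],[0,0,-0.04,0,0.7],[0,0,-0.055,0,0.7],[0,0,-0.064,0,0.7],[0,0,-0.068,0,0.7],[0,0,-0.068,0,0.7],[0,0,-0.068,0,0.35],[0,0,-0.068,0,0.2],[0,0,-0.068,0,0.1],[0,0,-0.068,0,0]]'
python3 -m pendant '[[0,0,0,0,0],[0,0,0.04,0,0],[0,0,0.12,0,0],[0,0,0.22,0,0],[0,0,0.34,0,0],[0,0,0.46,0,0],[0,0,0.58,0,0],[0,0,0.64,0,0],[0,0,0.64,0,0],[0,0,0.64,0,0]]'; python3 tip.py 13
```

```text
t: 25.75
ee_pos: [0.4895, 0.0077, 0.0056]
tcp_rot: [1.967, 2.449, 0.0]
ft_force: [0.4, -0.7, 0.1]
opening: 0.0864
t: 27.0
ee_pos: [0.4885, 0.0077, 0.164]
tcp_rot: [-1.966, -2.448, 0.002]
ft_force: [-0.1, -0.9, -0.3]
opening: 0.0928
[0.4883 0.0077 0.1638] 0.09274855421094148 [ 0.6 -0.7 -0.5] [-1.966e+00 -2.448e+00  2.000e-03]
crop origin 216 73
```

View pics/side13.png

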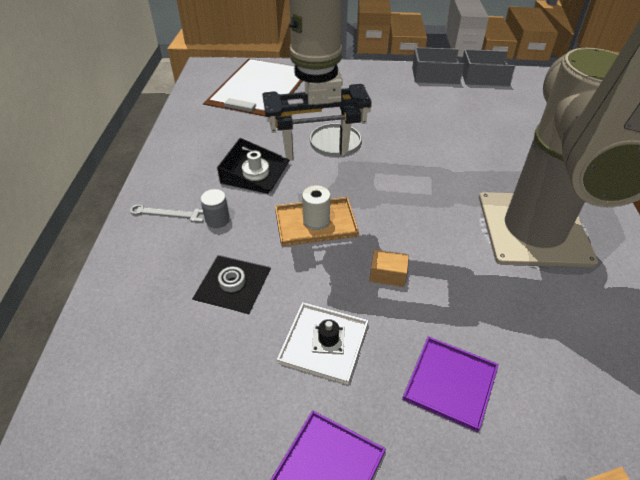

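Filter stands in the carton at (316,207). Back to the bearing on the mat.

```bash
python3 -m pendant '[[0.06,0.06,0,0,0],[0.14,0.15,0,0,0],[0.23,0.25,0,0,0],[0.32,0.36,0,0,0],[0.41,0.47,0,0,0.1],[0.5,0.57,0,0,0.2],[0.58,0.66,0,0,0.2],[0.636,0.717,-0.05,0,0.2],[0.636,0.717,-0.14,0,0.2],[0.636,0.717,-0.24,0,0.2]]'
python3 -m pendant '[[0,0,-0.1,0,0.2],[0,0,-0.2,0,0.2],[0,0,-0.28,0,0.2],[0,0,-0.3,0,0.2],[0,0,-0.3,0,0.2],[0,0,-0.3,0,0.2],[0,0,-0.3,0,0.2],[0,0,-0.3,0,0.2],[0,0,-0.3,0,0.2],[0,0,-0.3,0,0.2]]'; python3 tip.py 14
```

```text
t: 28.3
ee_pos: [0.6476, 0.1871, 0.1029]
tcp_rot: [-1.966, -2.449, 0.003]
ft_force: [0.3, -0.5, -0.3]
opening: 0.0745
t: 29.55
ee_pos: [0.6483, 0.1869, 0.0303]
tcp_rot: [-1.967, -2.45, 0.0]
ft_force: [0.1, 0.4, -0.5]
opening: 0.0743
[0.6482 0.1869 0.0303] 0.07467735414712998 [-0.6 -0.1 -1. ] [-1.967 -2.449  0.   ]
crop origin 129 182
```

View pics/z14.png

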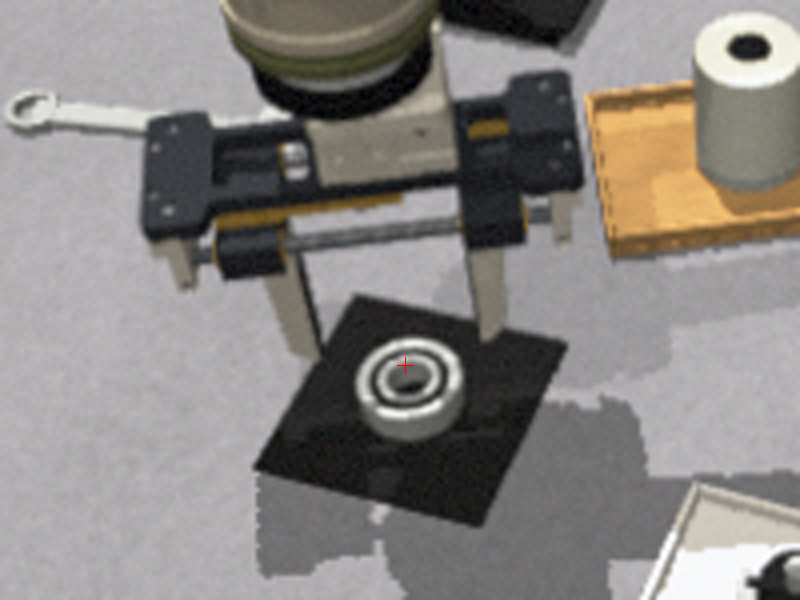

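```bash
python3 -m pendant '[[0,0,-0.06,0,0.2],[0,0,-0.12,0,0.2],[0,0,-0.17,0,0.2],[0,0,-0.19,0,0.2],[0,0,-0.194,0,0.2],[0,0,-0.194,0,0.2],[0,0,-0.194,0,0.4],[0,0,-0.194,0,0.6],[0,0,-0.194,0,0.8],[0,0,-0.194,0,0.8]]' 30
python3 -m pendant '[[0,0,0,0,0.8],[0,0,0,0,0.8],[0,0,0.03,0,0.8],[0,0,0.1,0,0.8],[0,0,0.2,0,0.8],[0,0,0.32,0,0.8],[0,0,0.44,0,0.8],[0,0,0.56,0,0.8],[0,0,0.64,0,0.8],[0,0,0.64,0,0.8]]'; python3 tip.py 15
```

```text
t: 30.85
ee_pos: [0.6485, 0.187, -0.0179]
tcp_rot: [1.967, 2.449, 0.001]
ft_force: [-0.3, -0.2, 0.8]
opening: 0.0511
t: 32.1
ee_pos: [0.6498, 0.1872, 0.1447]
tcp_rot: [1.965, 2.447, 0.005]
ft_force: [0.6, -0.2, -1.7]
opening: 0.0511
[0.6487 0.187  0.1425] 0.05120972098191872 [-0.7 -0.2 -2.4] [1.967e+00 2.449e+00 2.000e-03]
crop origin 121 142
```

View pics/z15.png

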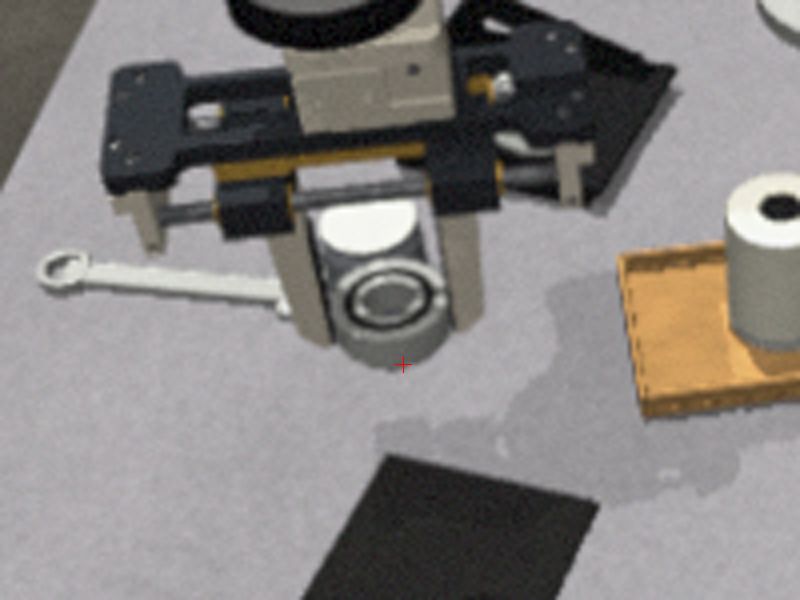

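```bash
python3 -m pendant '[[-0.02,-0.05,0,0,0.8],[-0.06,-0.15,0,0,0.8],[-0.1,-0.25,0,0,0.8],[-0.14,-0.36,0,0,0.8],[-0.18,-0.47,0,0,0.8],[-0.22,-0.58,0,0,0.8],[-0.26,-0.69,0,0,0.8],[-0.3,-0.8,0,0,0.8],[-0.34,-0.9,0,0,0.8],[-0.39,-1.0,0,0,0.8]]'
python3 -m pendant '[[-0.05,-0.11,0,0,0.8],[-0.09,-0.22,0,0,0.8],[-0.13,-0.33,0,0,0.8],[-0.17,-0.44,0,0,0.8],[-0.21,-0.55,0,0,0.8],[-0.25,-0.66,0,0,0.8],[-0.29,-0.76,0,0,0.8],[-0.33,-0.86,0,0,0.8],[-0.37,-0.94,0,0,0.8],[-0.39,-0.98,0,0,0.8]]'
python3 -m pendant '[[0,0,-0.06,0,0.8],[0,0,-0.14,0,0.8],[0,0,-0.24,0,0.8],[0,0,-0.34,0,0.8],[0,0,-0.44,0,0.8],[0,0,-0.5,0,0.8],[0,0,-0.54,0,0.8],[0,0,-0.54,0,0.8],[0,0,-0.54,0,0.8],[0,0,-0.54,0,0.8]]'; python3 tip.py 16
```

```text
t: 33.4
ee_pos: [0.5488, -0.0643, 0.14]
tcp_rot: [-1.966, -2.447, 0.002]
ft_force: [-0.5, 0.9, -1.1]
opening: 0.0515
t: 34.65
ee_pos: [0.4514, -0.3086, 0.1402]
tcp_rot: [-1.967, -2.446, 0.0]
ft_force: [-0.3, -0.1, -3.8]
opening: 0.0513
t: 35.9
ee_pos: [0.4539, -0.3087, 0.0079]
tcp_rot: [1.966, 2.448, -0.0]
ft_force: [-0.1, 1.0, -1.9]
opening: 0.0515
[ 0.4539 -0.3086  0.0078] 0.05130703452016052 [ 0.8 -0.5 -1.3] [ 1.966  2.448 -0.   ]
crop origin 235 48
```

View pics/z16.png

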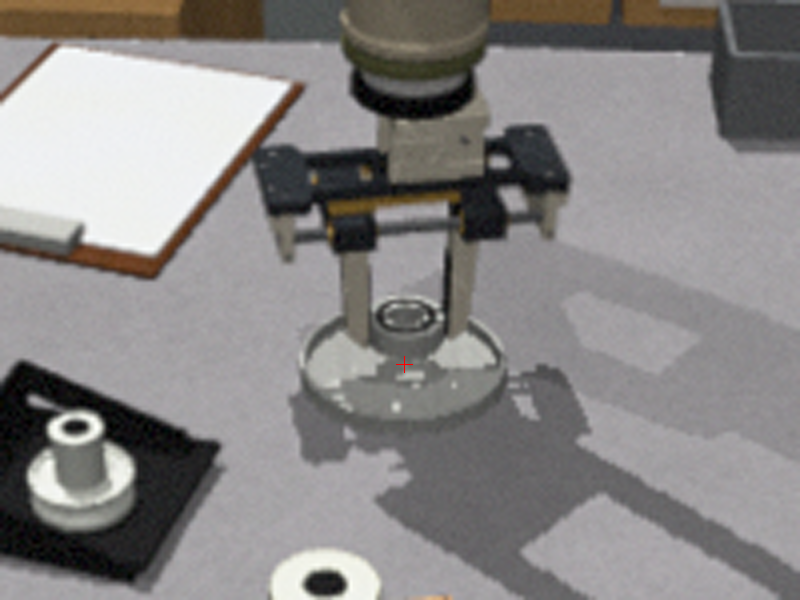

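```bash
python3 -m pendant '[[0,0.004,-0.03,0,0.8],[0,0.004,-0.06,0,0.8],[0,0.004,-0.08,0,0.8],[0,0.004,-0.095,0,0.8],[0,0.004,-0.103,0,0.8],[0,0.004,-0.103,0,0.8],[0,0.004,-0.103,0,0.4],[0,0.004,-0.103,0,0.3],[0,0.004,-0.103,0,0.25],[0,0.004,-0.103,0,0.25]]'
python3 -m pendant '[[0,0,0,0,0.25],[0,0,0.04,0,0.25],[0,0,0.1,0,0.25],[0,0,0.2,0,0.2],[0,0,0.32,0,0.2],[0,0,0.44,0,0.2],[0,0,0.56,0,0.2],[0,0,0.68,0,0.2],[0,0,0.7,0,0.2],[0,0,0.7,0,0.2]]'; python3 tip.py 17
```

```text
t: 37.2
ee_pos: [0.4533, -0.3071, -0.019]
tcp_rot: [-1.967, -2.449, 0.0]
ft_force: [-0.5, -0.9, 0.3]
opening: 0.0697
t: 38.45
ee_pos: [0.4534, -0.3071, 0.1562]
tcp_rot: [1.967, 2.449, -0.0]
ft_force: [0.6, 0.1, -0.2]
opening: 0.0744
[ 0.4529 -0.3068  0.1552] 0.07431693994194878 [ 0.6  0.6 -0.1] [-1.966 -2.449  0.   ]
crop origin 237 0
```

View pics/side17.png

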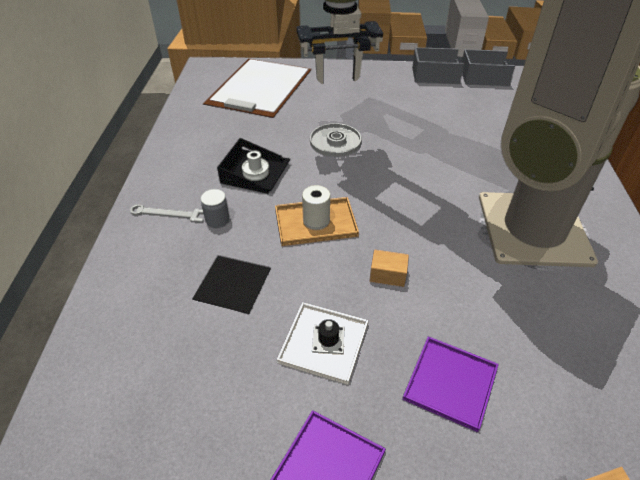

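Bearing lies in the pan at (336,137). Now the pulley, at (254,165); I take it to the mat first, since it is nearer.

```bash
python3 -m pendant '[[0.06,0.04,0,-0.05,0.3],[0.16,0.11,0,-0.1,0.35],[0.26,0.19,0,-0.15,0.35],[0.37,0.27,0,-0.2,0.35],[0.48,0.35,0,-0.25,0.35],[0.59,0.43,0,-0.3,0.35],[0.69,0.51,0,-0.35,0.35],[0.77,0.57,0,-0.4,0.35],[0.784,0.58,0,-0.46,0.35],[0.784,0.58,0,-0.46,0.35]]'
python3 -m pendant '[[0,0,-0.1,0,0.35],[0,0,-0.2,0,0.35],[0,0,-0.3,0,0.35],[0,0,-0.38,0,0.35],[0,0,-0.42,0,0.35],[0,0,-0.42,0,0.35],[0,0,-0.42,0,0.35],[0,0,-0.42,0,0.35],[0,0,-0.42,0,0.35],[0,0,-0.42,0,0.35]]'; python3 tip.py 18
```

```text
t: 39.75
ee_pos: [0.6485, -0.1613, 0.1538]
tcp_rot: [-2.491, -1.909, 0.003]
ft_force: [-0.0, -0.4, 0.9]
opening: 0.0602
t: 41.0
ee_pos: [0.6495, -0.1621, 0.0515]
tcp_rot: [2.494, 1.909, 0.001]
ft_force: [-0.1, 0.1, 0.1]
opening: 0.0603
[ 0.6494 -0.1621  0.0513] 0.06043265960930859 [ 0.2 -0.5  0.1] [2.494 1.91  0.   ]
crop origin 153 66
```

View pics/z18.png

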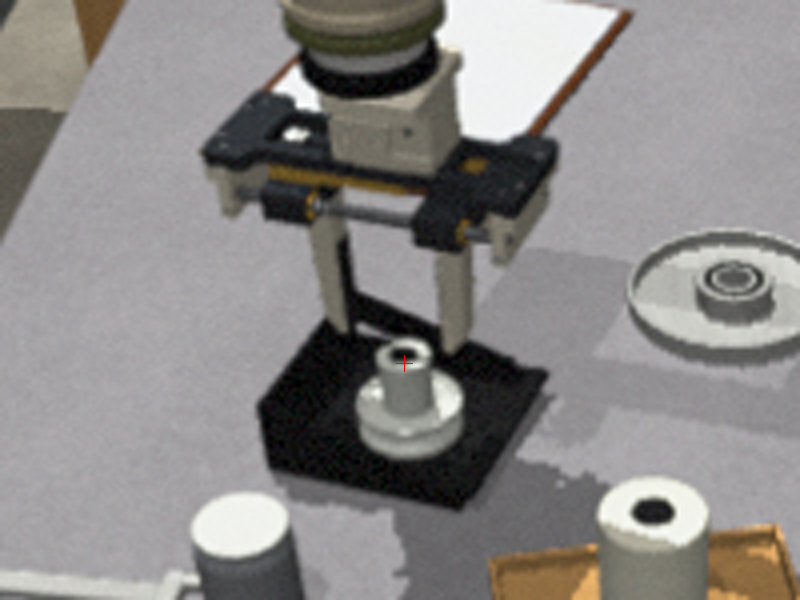

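```bash
python3 - <<'E'
from h import *
for p in([.6495,-.1621,.0785],[.6495,-.1621,.058],[.649,-.162,.004]): print(((proj('side',p)[0]-[153,66]+.5)*4).round())
E
```

```text
[400. 326.]
[403. 354.]
[412. 425.]
```

Aligned: hub top at crop (405,350), predicted (403,354).

```bash
python3 -m pendant '[[0,0,-0.04,0,0.35],[0,0,-0.09,0,0.35],[0,0,-0.14,0,0.35],[0,0,-0.175,0,0.35],[0,0,-0.19,0,0.35],[0,0,-0.19,0,0.35],[0,0,-0.19,0,0.5],[0,0,-0.19,0,0.7],[0,0,-0.19,0,0.9],[0,0,-0.19,0,0.9]]' 30
python3 -m pendant '[[0,0,0,0,0.9],[0,0,0,0,0.9],[0,0,0.03,0,0.9],[0,0,0.1,0,0.9],[0,0,0.2,0,0.9],[0,0,0.32,0,0.9],[0,0,0.44,0,0.9],[0,0,0.52,0,0.9],[0,0,0.56,0,0.9],[0,0,0.56,0,0.9]]'; python3 tip.py 19
```

```text
t: 42.3
ee_pos: [0.6496, -0.1622, 0.004]
tcp_rot: [2.494, 1.909, 0.001]
ft_force: [1.1, -0.3, 0.9]
opening: 0.0314
t: 43.55
ee_pos: [0.6495, -0.1622, 0.144]
tcp_rot: [2.494, 1.909, 0.001]
ft_force: [-0.7, -0.3, -1.9]
opening: 0.0317
[ 0.6489 -0.1619  0.1428] 0.031882646930498026 [ 0.6 -0.7 -2.5] [-2.494e+00 -1.909e+00  1.000e-03]
crop origin 149 33
```

View pics/z19.png

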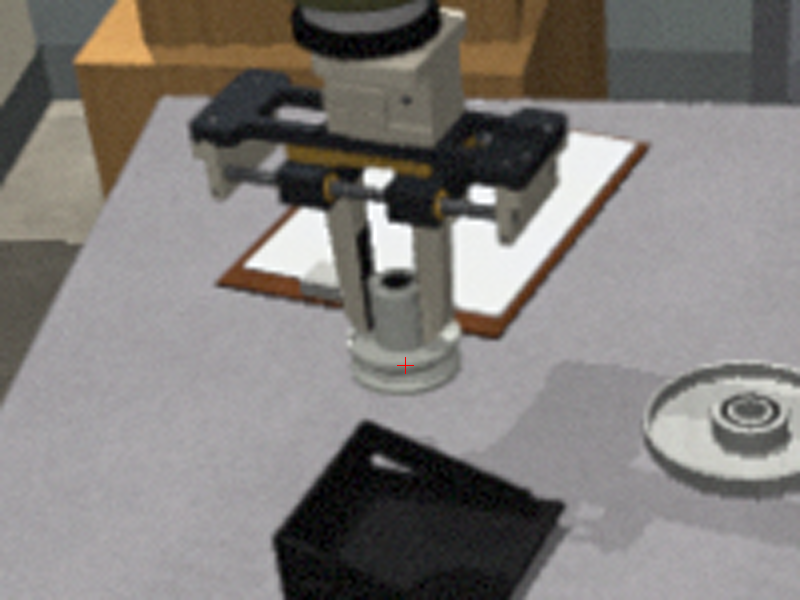

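```bash
python3 -m pendant '[[0,0.04,0,0,0.9],[0,0.12,0,0,0.9],[0,0.22,0,0,0.9],[0,0.33,0,0,0.9],[0,0.44,0,0,0.9],[0,0.55,0,0,0.9],[0,0.66,0,0,0.9],[0,0.77,0,0,0.9],[0,0.88,0,0,0.9],[0,0.98,0,0,0.9]]'
python3 -m pendant '[[0,0.1,0,0,0.9],[0,0.2,0,0,0.9],[0,0.29,0,0,0.9],[0,0.36,0,0,0.9],[0,0.4,0,0,0.9],[0,0.417,-0.04,0,0.9],[0,0.417,-0.12,0,0.9],[0,0.417,-0.22,0,0.9],[0,0.417,-0.32,0,0.9],[0,0.417,-0.42,0,0.9]]'
python3 -m pendant '[[0,0,-0.03,0,0.9],[0,0,-0.05,0,0.9],[0,0,-0.06,0,0.9],[0,0,-0.06,0,0.9],[0,0,-0.06,0,0.9],[0,0,-0.06,0,0.9],[0,0,-0.06,0,0.9],[0,0,-0.06,0,0.9],[0,0,-0.06,0,0.9],[0,0,-0.06,0,0.9]]'; python3 tip.py 20
```

```text
t: 44.85
ee_pos: [0.6486, 0.086, 0.1435]
tcp_rot: [-2.493, -1.911, -0.0]
ft_force: [-0.6, -0.1, -2.6]
opening: 0.0314
t: 46.1
ee_pos: [0.6483, 0.1859, 0.0357]
tcp_rot: [-2.495, -1.908, 0.003]
ft_force: [-0.4, -0.8, -2.3]
opening: 0.0312
t: 47.35
ee_pos: [0.6493, 0.1872, 0.0236]
tcp_rot: [-2.495, -1.91, 0.0]
ft_force: [1.0, 1.0, -1.8]
opening: 0.0315
[0.6493 0.1872 0.0236] 0.03132541874329857 [-0.  -0.7 -3. ] [-2.495 -1.91   0.   ]
crop origin 129 185
```

View pics/z20.png

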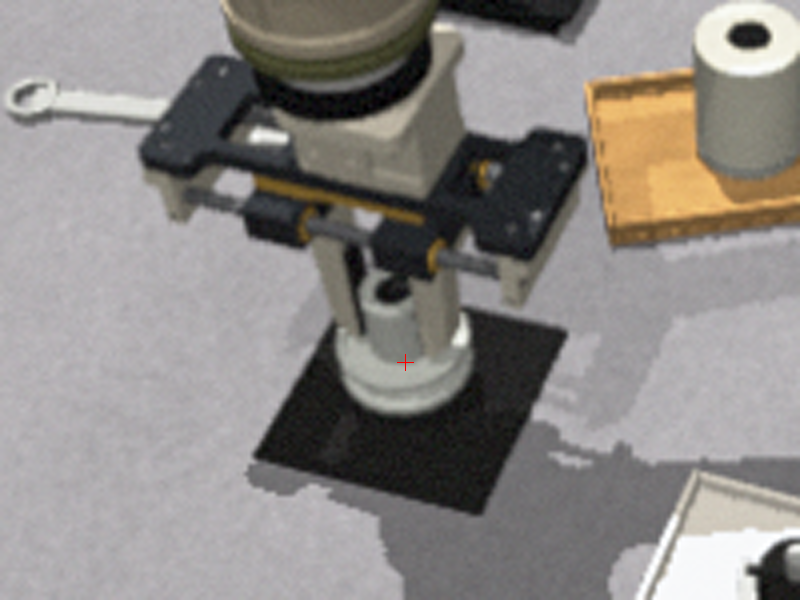

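```bash
python3 -m pendant '[[0,0,-0.025,0,0.9],[0,0,-0.045,0,0.9],[0,0,-0.06,0,0.9],[0,0,-0.072,0,0.9],[0,0,-0.078,0,0.9],[0,0,-0.078,0,0.9],[0,0,-0.078,0,0.6],[0,0,-0.078,0,0.45],[0,0,-0.078,0,0.35],[0,0,-0.078,0,0.35]]'
python3 -m pendant '[[0,0,0,0,0.35],[0,0,0.04,0,0.35],[0,0,0.12,0,0.35],[0,0,0.22,0,0.35],[0,0,0.34,0,0.3],[0,0,0.46,0,0.3],[0,0,0.58,0,0.3],[0,0,0.66,0,0.3],[0,0,0.68,0,0.3],[0,0,0.68,0,0.3]]'; python3 tip.py 21
```

```text
t: 48.65
ee_pos: [0.6494, 0.1872, 0.0042]
tcp_rot: [2.495, 1.91, 0.0]
ft_force: [0.2, 0.5, -0.4]
opening: 0.0593
t: 49.9
ee_pos: [0.6491, 0.1872, 0.1738]
tcp_rot: [-2.494, -1.909, 0.0]
ft_force: [-0.4, 0.3, 0.8]
opening: 0.0654
[0.6487 0.187  0.1728] 0.06545938805289396 [-0.4 -1.1 -0.1] [-2.494 -1.909  0.003]
crop origin 118 130
```

View pics/side21.png

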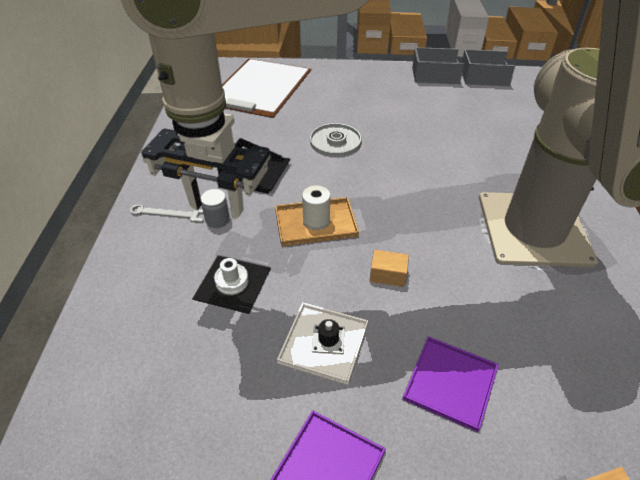

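Pulley stands on the mat at (231,277). Now the mount, at (328,337).

```bash
python3 -m pendant '[[-0.06,0.04,0,0,0.3],[-0.15,0.1,0,0,0.3],[-0.25,0.16,0,0,0.3],[-0.35,0.22,0,0,0.3],[-0.46,0.29,0,0.05,0.3],[-0.57,0.36,0,0.1,0.3],[-0.67,0.42,0,0.15,0.3],[-0.75,0.47,0,0.2,0.3],[-0.788,0.496,0,0.25,0.3],[-0.788,0.496,0,0.25,0.3]]'
python3 -m pendant '[[0,0,-0.1,0,0.3],[0,0,-0.2,0,0.3],[0,0,-0.3,0,0.3],[0,0,-0.4,0,0.3],[0,0,-0.48,0,0.3],[0,0,-0.53,0,0.3],[0,0,-0.53,0,0.3],[0,0,-0.53,0,0.3],[0,0,-0.53,0,0.3],[0,0,-0.53,0,0.3]]'; python3 tip.py 22
```

```text
t: 51.2
ee_pos: [0.452, 0.3114, 0.1739]
tcp_rot: [2.222, 2.221, -0.0]
ft_force: [-0.2, -1.3, 0.5]
opening: 0.0653
t: 52.45
ee_pos: [0.4528, 0.3115, 0.0424]
tcp_rot: [2.224, 2.219, 0.002]
ft_force: [0.4, 0.1, -0.2]
opening: 0.0648
[0.4526 0.3114 0.0422] 0.06571647654975965 [-0.7  0.2  0.8] [2.224e+00 2.219e+00 1.000e-03]
crop origin 227 237
```

View pics/z22.png

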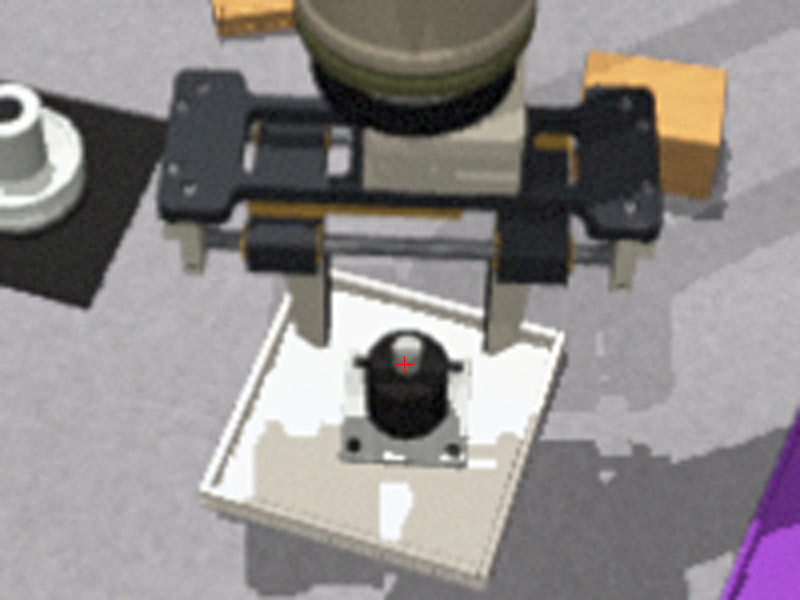

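```bash
python3 - <<'E'
from h import *
for y in(.305,.311): 
  for z in(.056,.009): print(y,z,((proj('side',[.452,y,z])[0]-[227,237]+.5)*4).round())
E
```

```text
0.305 0.056 [407. 334.]
0.305 0.009 [406. 393.]
0.311 0.056 [407. 345.]
0.311 0.009 [405. 405.]
```

The predicted stud top at y=0.311 matches the picture, (407,345). Lowering and gripping.

```bash
python3 -m pendant '[[0,0,-0.05,0,0.3],[0,0,-0.1,0,0.3],[0,0,-0.15,0,0.3],[0,0,-0.19,0,0.3],[0,0,-0.205,0,0.3],[0,0,-0.205,0,0.3],[0,0,-0.205,0,0.5],[0,0,-0.205,0,0.7],[0,0,-0.205,0,0.85],[0,0,-0.205,0,0.85]]' 30
python3 -m pendant '[[0,0,0,0,0.85],[0,0,0,0,0.85],[0,0,0.03,0,0.85],[0,0,0.1,0,0.85],[0,0,0.2,0,0.85],[0,0,0.32,0,0.85],[0,0,0.44,0,0.85],[0,0,0.54,0,0.85],[0,0,0.6,0,0.85],[0,0,0.6,0,0.85]]'; python3 tip.py 23
```

```text
t: 53.75
ee_pos: [0.4525, 0.3113, -0.0093]
tcp_rot: [2.224, 2.219, 0.001]
ft_force: [-0.3, -0.3, 1.7]
opening: 0.0375
t: 55.0
ee_pos: [0.4531, 0.3116, 0.142]
tcp_rot: [2.223, 2.218, 0.004]
ft_force: [0.2, -0.3, -2.7]
opening: 0.0377
[0.4524 0.3112 0.1405] 0.03766679429441724 [-0.7  1.3 -2.5] [2.224e+00 2.219e+00 1.000e-03]
crop origin 228 203
```

View pics/z23.png

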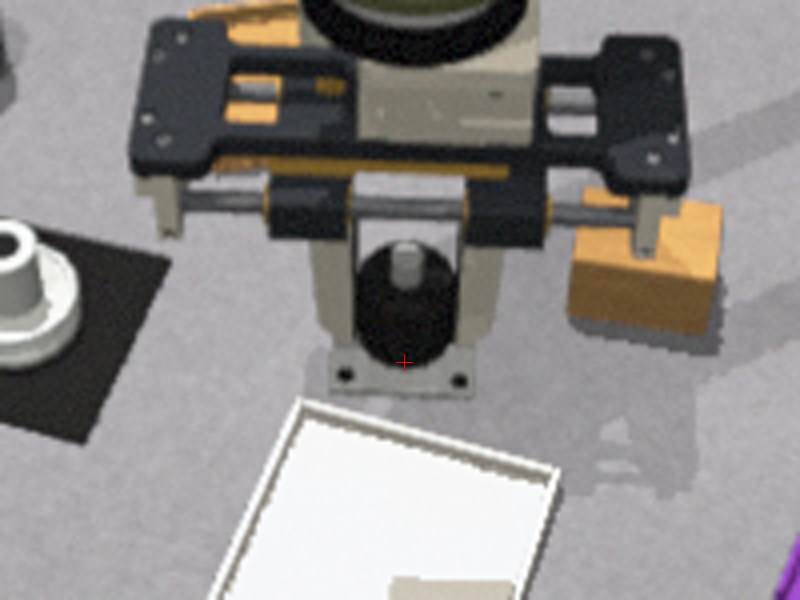

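```bash
python3 - <<'E'
from h import *
from ov import models
p,d=camera('top'); cv2.imwrite('pics/top23.png',p[:,:,::-1]); 
L,M=models(); out=[]
for n,(x0,y0,w) in dict(top=(375,125,100),side=(205,120,100)).items():
    i=cv2.convertScaleAbs(cv2.resize(cv2.imread(f'pics/{n}23.png')[y0:y0+w,x0:x0+w],None,fx=4,fy=4,interpolation=cv2.INTER_CUBIC),alpha=1.6)
    for g in L[3:5]: cv2.polylines(i,[(((proj(n,g)-[x0,y0]+.5)*4-.5)*8).astype(np.int32)],False,(0,0,255),1,cv2.LINE_AA,3)
    out.append(i)
cv2.imwrite('pics/bin23.png',np.hstack(out))
E
```

```text
(no output)
```

View pics/bin23.png

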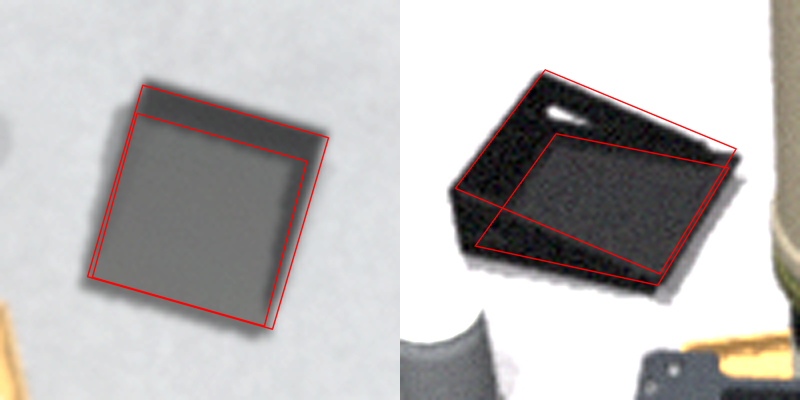

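The bin outline fits within about 2 mm; its centre is (0.648,-0.164). Carrying the mount there.

```bash
python3 -m pendant '[[0.02,-0.04,0.02,-0.03,0.85],[0.06,-0.12,0.03,-0.06,0.85],[0.1,-0.22,0.03,-0.1,0.85],[0.14,-0.33,0.03,-0.14,0.85],[0.18,-0.44,0.03,-0.18,0.85],[0.22,-0.55,0.03,-0.22,0.85],[0.26,-0.66,0.03,-0.25,0.85],[0.3,-0.77,0.03,-0.25,0.85],[0.34,-0.88,0.03,-0.25,0.85],[0.39,-0.98,0.03,-0.25,0.85]]'
python3 -m pendant '[[0.05,-0.1,0,0,0.85],[0.1,-0.2,0,0,0.85],[0.15,-0.31,0,0,0.85],[0.2,-0.42,0,0,0.85],[0.25,-0.53,0,0,0.85],[0.3,-0.64,0,0,0.85],[0.34,-0.74,0,0,0.85],[0.37,-0.83,0,0,0.85],[0.39,-0.9,0,0,0.85],[0.394,-0.921,0,0,0.85]]'
python3 -m pendant '[[0,0,-0.06,0,0.85],[0,0,-0.14,0,0.85],[0,0,-0.24,0,0.85],[0,0,-0.34,0,0.85],[0,0,-0.42,0,0.85],[0,0,-0.46,0,0.85],[0,0,-0.48,0,0.85],[0,0,-0.48,0,0.85],[0,0,-0.48,0,0.85],[0,0,-0.48,0,0.85]]'; python3 tip.py 24
```

```text
t: 56.35
ee_pos: [0.5495, 0.0644, 0.1471]
tcp_rot: [-2.496, -1.907, 0.002]
ft_force: [-0.1, 0.3, -2.6]
opening: 0.0376
t: 57.6
ee_pos: [0.6479, -0.1654, 0.1472]
tcp_rot: [-2.496, -1.907, 0.001]
ft_force: [-0.8, -0.0, -2.2]
opening: 0.0376
t: 58.85
ee_pos: [0.6489, -0.1643, 0.0288]
tcp_rot: [2.494, 1.909, 0.001]
ft_force: [-0.4, -0.3, -2.8]
opening: 0.0372
[ 0.6488 -0.1643  0.0286] 0.037371716328983146 [-0.5 -0.1 -2.4] [2.494e+00 1.909e+00 1.000e-03]
crop origin 154 73
```

View pics/z24.png

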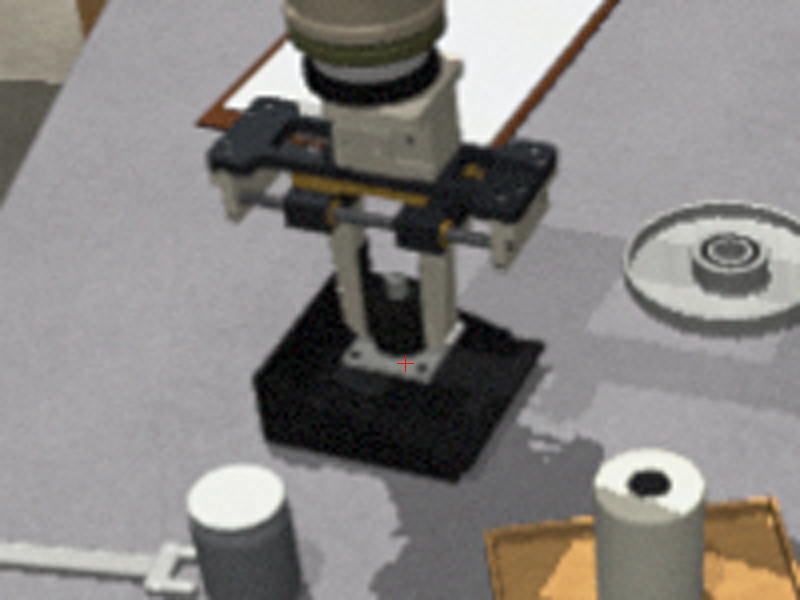

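```bash
python3 -m pendant '[[0,0,-0.04,0,0.85],[0,0,-0.08,0,0.85],[0,0,-0.11,0,0.85],[0,0,-0.135,0,0.85],[0,0,-0.15,0,0.85],[0,0,-0.15,0,0.85],[0,0,-0.15,0,0.6],[0,0,-0.15,0,0.45],[0,0,-0.15,0,0.35],[0,0,-0.15,0,0.35]]'
python3 -m pendant '[[0,0,0,0,0.35],[0,0,0.04,0,0.35],[0,0,0.12,0,0.35],[0,0,0.22,0,0.35],[0,0,0.34,0,0.35],[0,0,0.46,0,0.35],[0,0,0.58,0,0.35],[0,0,0.68,0,0.35],[0,0,0.7,0,0.35],[0,0,0.7,0,0.35]]'; python3 tip.py 25
```

```text
t: 60.15
ee_pos: [0.6485, -0.1642, -0.0096]
tcp_rot: [2.494, 1.909, 0.0]
ft_force: [0.1, -0.7, 0.1]
opening: 0.0593
t: 61.4
ee_pos: [0.6485, -0.1641, 0.166]
tcp_rot: [2.494, 1.909, 0.001]
ft_force: [-0.3, 0.1, -0.6]
opening: 0.0606
[ 0.6479 -0.1639  0.1647] 0.06063829385047442 [ 0.2 -0.9 -0.1] [-2.494e+00 -1.909e+00  1.000e-03]
crop origin 149 25
```

View pics/side25.png

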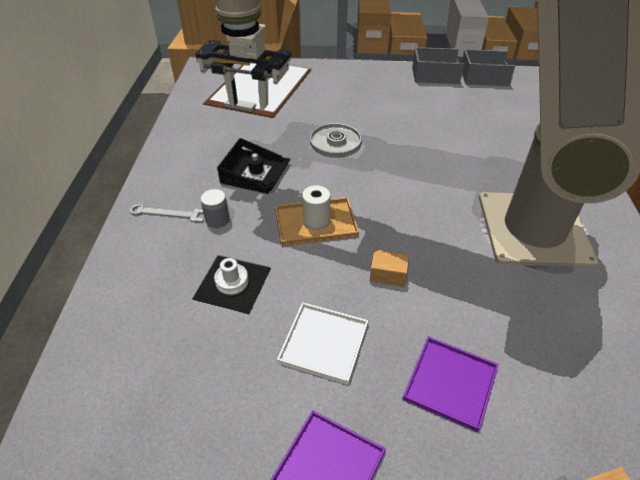

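Mount stands in the bin at (255,167). Last move: pulley from the mat to the white tray.

```bash
python3 -m pendant '[[0,0.05,0,0,0.35],[0,0.14,0,0,0.35],[0,0.25,0,0,0.35],[0,0.36,0,0,0.35],[0,0.47,0,0,0.35],[0,0.58,0,0,0.35],[0,0.69,0,0,0.35],[0,0.8,0,0,0.35],[0,0.9,0,0,0.35],[0,1.0,0,0,0.35]]'
python3 -m pendant '[[0.002,0.1,0,0,0.35],[0.002,0.2,0,0,0.35],[0.002,0.3,0,0,0.35],[0.002,0.38,0,0,0.35],[0.002,0.404,-0.06,0,0.35],[0.002,0.404,-0.16,0,0.35],[0.002,0.404,-0.26,0,0.35],[0.002,0.404,-0.36,0,0.35],[0.002,0.404,-0.44,0,0.35],[0.002,0.404,-0.44,0,0.35]]'; python3 tip.py 26
```

```text
t: 62.7
ee_pos: [0.6474, 0.0886, 0.1648]
tcp_rot: [-2.493, -1.911, 0.001]
ft_force: [-0.3, -0.5, -0.7]
opening: 0.0606
t: 63.95
ee_pos: [0.6468, 0.1861, 0.0523]
tcp_rot: [-2.493, -1.908, 0.007]
ft_force: [-0.7, -0.1, -0.1]
opening: 0.0602
[0.6481 0.1865 0.0542] 0.06033806592978816 [0.2 0.2 1. ] [-2.494 -1.909  0.003]
crop origin 128 174
```

View pics/z26.png

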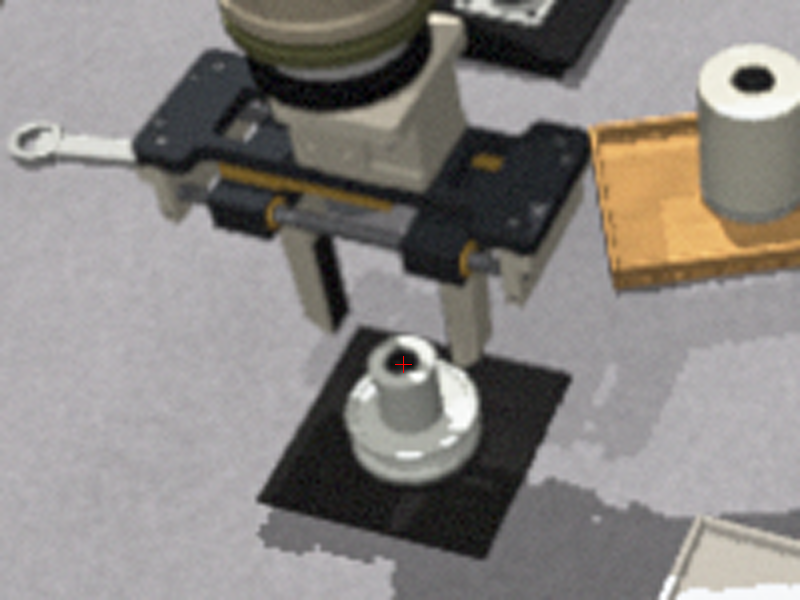

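```bash
python3 -m pendant '[[0.002,0,-0.04,0,0.35],[0.002,0,-0.09,0,0.35],[0.002,0,-0.14,0,0.35],[0.002,0,-0.18,0,0.35],[0.002,0,-0.204,0,0.35],[0.002,0,-0.204,0,0.35],[0.002,0,-0.204,0,0.5],[0.002,0,-0.204,0,0.7],[0.002,0,-0.204,0,0.9],[0.002,0,-0.204,0,0.9]]' 30
python3 -m pendant '[[0,0,0,0,0.9],[0,0,0,0,0.9],[0,0,0.03,0,0.9],[0,0,0.1,0,0.9],[0,0,0.18,0,0.9],[0,0,0.26,0,0.9],[0,0,0.34,0,0.9],[0,0,0.38,0,0.9],[0,0,0.4,0,0.9],[0,0,0.4,0,0.9]]'; python3 tip.py 27
```

```text
t: 65.25
ee_pos: [0.6495, 0.187, 0.0047]
tcp_rot: [2.494, 1.909, 0.001]
ft_force: [-0.2, 0.3, 0.6]
opening: 0.0316
t: 66.5
ee_pos: [0.6492, 0.1869, 0.1042]
tcp_rot: [-2.494, -1.91, 0.0]
ft_force: [-0.0, -0.6, -2.7]
opening: 0.0314
[0.6489 0.1868 0.1036] 0.03172830893764605 [ 0.1 -1.1 -2.2] [-2.494e+00 -1.909e+00  2.000e-03]
crop origin 124 157
```

View pics/z27.png

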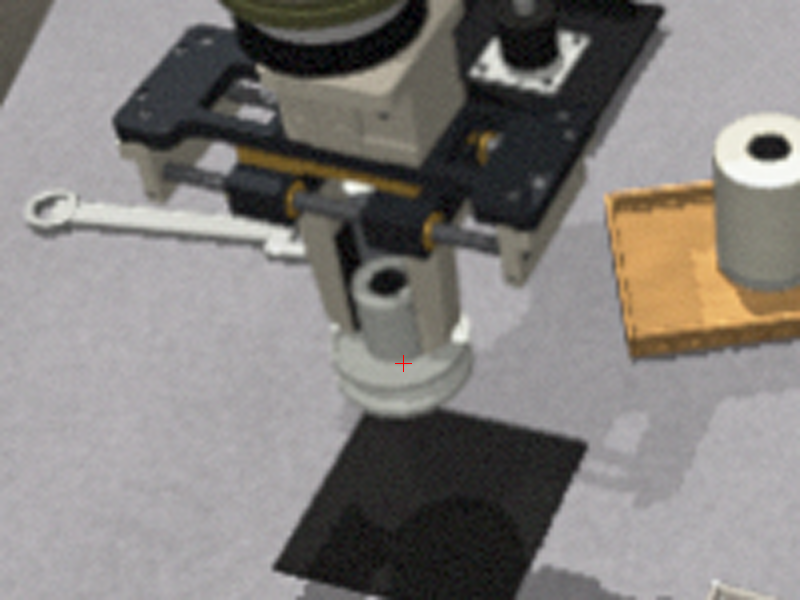

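```bash
python3 -m pendant '[[-0.04,0.03,0,0,0.9],[-0.12,0.08,0,0,0.9],[-0.21,0.14,0,0,0.9],[-0.3,0.2,0,0,0.9],[-0.4,0.27,0,0,0.9],[-0.5,0.34,0,0,0.9],[-0.6,0.41,0,0,0.9],[-0.68,0.47,0,0,0.9],[-0.73,0.5,0,0,0.9],[-0.752,0.516,0,0,0.9]]'
python3 -m pendant '[[0,0,-0.04,0,0.9],[0,0,-0.1,0,0.9],[0,0,-0.18,0,0.9],[0,0,-0.25,0,0.9],[0,0,-0.29,0,0.9],[0,0,-0.31,0,0.9],[0,0,-0.31,0,0.9],[0,0,-0.31,0,0.9],[0,0,-0.31,0,0.9],[0,0,-0.31,0,0.9]]'; python3 tip.py 28
```

```text
t: 67.8
ee_pos: [0.4604, 0.3162, 0.1041]
tcp_rot: [2.494, 1.911, -0.001]
ft_force: [-1.0, 0.1, -1.6]
opening: 0.0316
t: 69.05
ee_pos: [0.4615, 0.3161, 0.0273]
tcp_rot: [2.495, 1.91, 0.001]
ft_force: [-0.2, -0.2, -2.1]
opening: 0.0314
[0.4615 0.316  0.0271] 0.03145065971779953 [ 0.2  0.6 -1.6] [2.495e+00 1.910e+00 1.000e-03]
crop origin 222 244
```

View pics/z28.png

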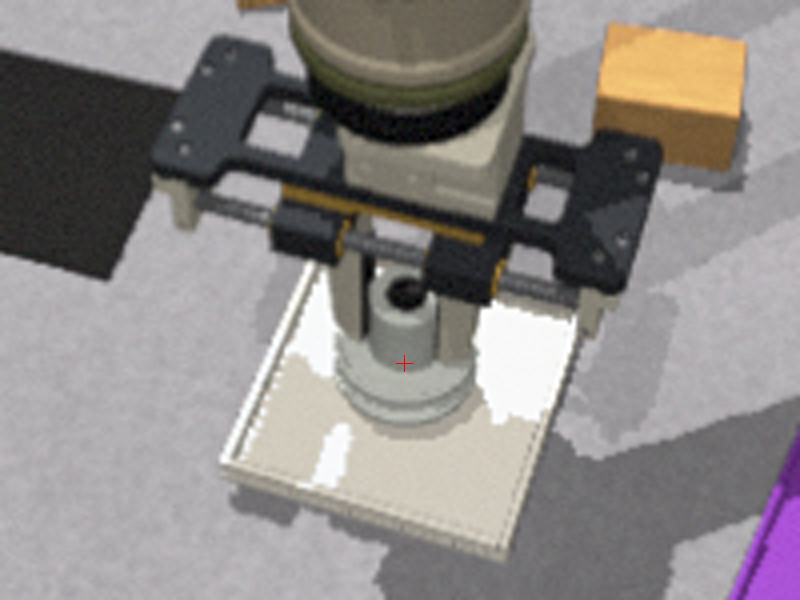

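Over the middle. Lowering 22.4 mm, releasing and lifting clear.

```bash
python3 -m pendant '[[0,0,-0.03,0,0.9],[0,0,-0.055,0,0.9],[0,0,-0.075,0,0.9],[0,0,-0.085,0,0.9],[0,0,-0.09,0,0.9],[0,0,-0.09,0,0.9],[0,0,-0.09,0,0.6],[0,0,-0.09,0,0.45],[0,0,-0.09,0,0.35],[0,0,-0.09,0,0.35]]'
python3 -m pendant '[[0,0,0,0,0.35],[0,0,0.04,0,0.35],[0,0,0.12,0,0.35],[0,0,0.22,0,0.35],[0,0,0.34,0,0.35],[0,0,0.46,0,0.35],[0,0,0.58,0,0.35],[0,0,0.7,0,0.35],[0,0,0.8,0,0.35],[0,0,0.84,0,0.35]]'
python3 -m pendant '[[-0.03,0.05,0,0,0.35],[-0.06,0.1,0,0,0.35],[-0.1,0.2,0,0,0.35],[-0.15,0.3,0,0,0.35],[-0.2,0.4,0,0,0.35],[-0.25,0.5,0,0,0.35],[-0.3,0.6,0,0,0.35],[-0.36,0.7,0,0,0.35],[-0.4,0.76,0,0,0.35],[-0.4,0.76,0,0,0.35]]'
python3 - <<'E'
from h import *
for n in('top','side'):
    p,d=camera(n); cv2.imwrite(f"pics/{n}30.png",p[:,:,::-1]); np.save(f'pics/{n}30_d.npy',d)
    W=cloud(n,d)
    for k,(x,y,lo,hi,r) in dict(filt=(.4896,.0077,.07,.1,.05),pul=(.461,.316,.045,.07,.04),mount=(.649,-.164,.033,.07,.035),bear=(.454,-.307,.017,.04,.04),tin=(.708,.005,.06,.09,.05)).items():
        m=(np.hypot(W[...,0]-x,W[...,1]-y)<r)&(W[...,2]>lo)&(W[...,2]<hi); P=W[m]
        if len(P): print(n,k,len(P),P.mean(0).round(4),P[:,2].max().round(3))
E
cat > est.py <<'E'
T=dict(pan=(.454,-.3077),sq=(.4611,.3159,-15.5),carton=(.4896,.0077,12.7),bin=(.648,-.164,-15.2),mat=(.6482,.1872,-13.7))
Pt=dict(filter=(.4896,.0077,.004),pulley=(.4611,.3159,.004),bearing=(.454,-.3077,.004),mount=(.6485,-.164,.004,-15),tin=(.712,.009))
E
python3 ov.py 30 b
```

```text
t: 70.35
ee_pos: [0.4614, 0.316, 0.0044]
tcp_rot: [2.495, 1.91, 0.0]
ft_force: [0.6, -0.4, 0.3]
opening: 0.0591
t: 71.6
ee_pos: [0.4623, 0.3165, 0.218]
tcp_rot: [2.494, 1.909, 0.007]
ft_force: [0.9, 0.6, -0.1]
opening: 0.0604
t: 72.85
ee_pos: [0.3598, 0.5066, 0.2133]
tcp_rot: [2.492, 1.912, -0.002]
ft_force: [0.2, 0.7, -0.0]
opening: 0.0604
top filt 443 [0.4897 0.0054 0.0837] 0.094
top pul 129 [0.461  0.3136 0.0576] 0.065
top mount 155 [ 0.6469 -0.1627  0.0449] 0.062
top bear 224 [ 0.4534 -0.3056  0.0222] 0.031
top tin 308 [0.7124 0.0088 0.0691] 0.081
side filt 508 [0.4898 0.0097 0.0813] 0.087
side pul 85 [0.47   0.3212 0.0537] 0.059
side mount 156 [ 0.6471 -0.1576  0.0423] 0.057
side bear 152 [ 0.4525 -0.3056  0.0194] 0.023
side tin 332 [0.7119 0.011  0.0669] 0.071
```

View pics/ov_side30_b.png

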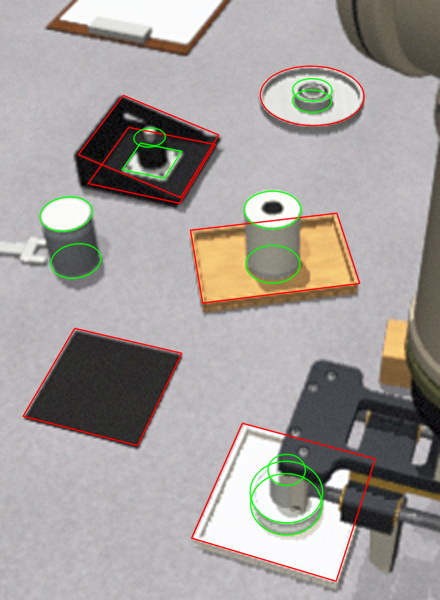

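View pics/ov_top30_b.png

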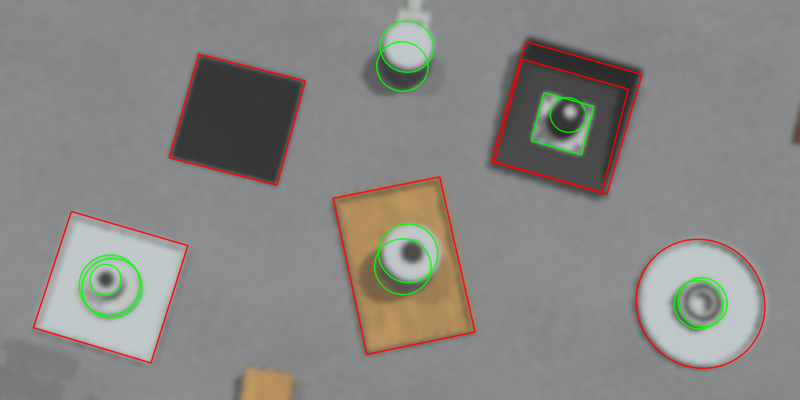

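All four parts sit within about 4 mm of their models in both views. The tin has not moved, and the gripper is empty and clear. Handing in.

```bash
python3 - <<'E'
from station import *
o=observe(); print(o['t'],abs(o['qd']).max(),o['ft_force'])
close_job()
E
```

```text
72.95 0.017213146435498695 [0.0592262  0.19823363 0.54124365]
the job is handed in; nothing more can be done
```

I moved all four parts to their own trays and handed the job in at about 73 s of the 141 s allowed; it reports no verdict. The bearing, then the pulley, waited on the mat to free their trays. The white square tray was used and the purple look-alikes left alone.

- **Parts:** in the last pictures from both cameras, each part stands upright within about 4 mm of its tray's middle. The gripper is raised, empty and clear of everything.
- **Side view of the pulley:** the gripper partly hid the pulley, so its side depth average (about 10 mm off) is not reliable. The top view puts it about 2 mm off.
- **Tin:** it stayed where it was, within about 1 mm.
- **Height reading that disagreed:** the reported tool height was about 27 mm lower than the real fingertips. The side camera's depth showed it, and there was no contact force when the state put the tip below the tray floor. I corrected every height for it.

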